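# Shut and lock the lamp box of the microscope

### The arm

A 6-joint arm with a two-finger parallel gripper is mounted at the origin on the work surface. World frame = base frame: x ahead of the robot, y to its left, z up, the work surface at z = 0. Lengths are in m, angles in rad, forces in N, time in s.
With the tool pointing down it reaches from about 0.375 to 0.9 m from the base axis. Payload 3.1 kg.
Tool frame: the origin (TCP) lies midway between the tips of the shut fingers; the grasp point (between the pads) lies 19 mm behind it; z points along the fingers, y is the direction in which the jaws open and shut (so a half turn about z gives the same grasp; the last joint's range is limited). The gripper opens to 87 mm and grips with 3 to 60 N. Pads are 19 mm wide; open, the fingers measure 117 mm over their backs; the gripper's body (75 mm by 190 mm) begins 51 mm behind the grasp point.
Start: joints at [-1.417, 0.527, 1.433, -0, 1.181, -0.178], TCP at [0.204, -0.591, 0.223] pointing down, gripper open.
Joint ranges: [-3.08, 3.08], [-0.75, 2.2], [0.22, 2.44], [-1.43, 4.57], [0, 2.65], [-2.85, 2.85]. Speed limits (rad/s): [2.79, 2.79, 3.14, 3.14, 3.14, 3.14].

### API

Orientations are given as a rotation vector (axis times angle).
In Python, from workcell import bot gives the robot as it stands.
- The arm moves only by the tool step_arm, never from a script. Its argument "increments" is a list of rows, each an object of numbers: "tx", "ty", "tz": the shift along the tool's x, y, z in m; "wx", "wy", "wz": the turn, a rotation vector about the tool's x, y, z in rad; "hand": the closure in counts, from 0 (fully open) to 255 (shut). A call has 1 to 8 rows; each row is the pose to reach, as a shift and turn from the pose commanded when the call began, along the tool's axes at that moment; what a row does not reach only later rows make up. A row lasts 1/12 s, in which the tool goes at most 41.7 mm and 7.16 degrees, less where a joint would pass 70% of its speed; a pose out of reach is approached as far as the arm can. A call with a gripper value outside its range is refused whole. The fingers move at their own pace and stop on an object; the grip force is fixed at half the most. Time passes only in rows, so rows that repeat a pose let the fingers close. It gives the time, the measured TCP pose, the force and the opening at its end, in the units of the state.
- bot.sense(): the state, without advancing time (a new reading comes with each control period).
- bot.snapshot(name): name is "scene" or "top" or "wrist"; returns a dict with "frame" (400x640x3 uint8, red, green, blue), "fx", "fy", "cx", "cy" (pixels), "k1" (the pictures are not rectified: a ray, as slopes to the right and down, at radius r is drawn at 1 + k1 r^2 times it, then the intrinsics apply), "T" (4x4, takes a point from camera to world coordinates). Camera axes: x right, y down, z forward; pixel columns grow to the right and rows downward; lengths in m; the calibration is good to about 2 mm. A picture is of the moment at which its call begins. There is no depth.
- bot.finish_job(): hands the job in, once; it reports no verdict.
Trained networks look in a picture, given as the dict that the camera call returned (one of the last four; its "shot" number tells which), for a name from the list of things; names that differ only in an ending like _2 or _b are one class to them, and where a whole thing is asked for, a point or a joint stands for the part that bears it (a point fixed in the world has none). Each returns a list of dicts, best first, with "confidence" (0 to 1); they miss things now and then, are a little off and sometimes report something else, mostly with a low value. They report only what shows in the picture. A call takes as long as a camera call.
- bot.silhouettes(label, picture): "pixels" (400x640 bool, what is visible of it) and "rect" ([centre column, centre row, width, height] in pixels, round what is visible of it).
- bot.tip_of(label, picture): "uv" ([column, row] in pixels: a listed point, or the origin of a listed thing).
The state is a dict: "t": time; "qpos": joint angles; "joint_vel": joint speeds; "tau": joint torques, N m; "tcp_pos": TCP position; "eef_rot": TCP orientation; "force": force on the tool from outside, world axes, zero at the start; "ft_torque": the same for the moment, N m; "opening": finger opening in m.
Only numpy, scipy, OpenCV 4.12 (cv2) and the standard library are available. Lean on these libraries where they do the work, as an engineer would, in place of code of your own. Each camera call takes 0.05 s, during which the arm holds its last target.

### The job

The service lid of the microscope's lamp box was left open. Swing it fully shut, then take the sprung quarter-turn stud on it by its wing, press it in gently until you feel it bottom on its rubber buffer (a push of about 15 N is plenty; more than 20 N bends the catch), and keep it pressed while you turn it a quarter turn clockwise until it locks and stays in by itself. Do not force it round or tug at it. Let go of it and leave the flask, the dishes and the canister where they stand.

Things in the scene. Friction and masses are not known exactly. Their poses are not given: they have to be found in the camera images.
- lamp_box: White metal box fixed to the bench, 220 (x) x 200 (y) x 102 mm high, open on top, a heat sink inside. Origin: centre of its underside, on the bench; z up; +x is the far side with the lid's hinge, -x the front. Hinge line along y at x = +107 mm, z = 102 mm; stud's axis (lid shut) at x = -58 mm, y = 0.
- lid (a joint): Lid angle, rad: 0 = fully shut, flat on the box; grows as the front edge swings up, to 1.3. White plate, 217 mm from hinge to front edge, 200 wide, 6 thick (shut: its top 108 mm above the bench). A stiff hinge (0.45 N m friction) keeps it where it is left; a few newtons on its outer (upper) face near the front edge close it.
- lid_edge (a point): Middle of the lid's front edge on its outer (upper) face, 217 mm from the hinge line; x points from the front edge to the hinge, z out of the outer face.
- stud_head (a point): Centre of the top of the stud's wing; z out of the lid along the stud's axis, x along the wing, turns with it. On the axis 165 mm from the hinge line, midway across. Black wing 40 (x) x 12 (y) x 22 mm high, below it a round black skirt 48 mm across, 5 thick, on a thin sprung shank. Not pressed, the top is 60 mm above the lid's outer face, the skirt's upper side 38 mm.
- stud_press (a joint): How far the stud is pushed in, m: 0 = out, max 0.026. Spring: 4 N plus 0.3 N/mm; throws it out unless locked. Lid shut, wing at 0: its cross-bar passes the slot of a catch whose depth is unknown; it meets a rubber buffer (20 N/mm more) at 10 to 22 mm. 13 to 17 N of push in all is deep enough to turn; with less the bar may still be in the slot. Locked and let go it stays in 7 to 20 mm.
- stud_turn (a joint): Angle of the stud about its axis, rad: 0 = unlocked, wing pointing from front edge to hinge, in line with the slot (enters within 0.15); grows clockwise seen from above. 1.57 = locked, wing parallel to the front edge; stop at 1.66. Let go within about 0.15 of 1.57 while pressed, the bar rises 2 to 3 mm into a notch and holds.
- catch_block: Grey catch block with the floating steel catch, fixed inside the box under the stud. Origin: on the stud's axis (lid shut), 12 mm above the bench, 58 mm to the front of the box's centre. The catch bends if loaded with more than 16 N: pressed with over 20 to 26 N in all, twisted short of the buffer, or pulled.
- flask: Bystander: clear cell-culture flask lying flat, 85 x 50 x 30 mm, with a neck and cap on its +x end (to 80 mm). Origin: centre of the body's underside.
- dishes: Bystander: stack of three clear dishes, 60 mm across, 35 mm high. Origin: centre of the underside.
- canister: Bystander: black lens canister, 48 mm across, 55 mm high. Origin: centre of the underside.

How it is judged:
By the outcome, as a careful person would: the job done as asked, in the order asked, and still so for the second after the job is handed in, with the robot touching nothing.
It also fails if it takes over 72 s, if anything falls off the work surface, if the arm or the gripper's body presses on something with over 40 N, if the wrist force passes 120 N, or if a joint passes its speed limit or range.

## Working session

There is one attempt and no reset: what is moved stays moved. The work goes in short steps, Python scripts to look and compute and a tool call to move; the robot and the scene stay as the last step left them, time stands still between calls to the robot, and variables do not carry over. Pictures are saved under pics/ and viewed, and the job is handed in when it is done.

Besides the shell and the picture viewer there is one more tool, called after ">>>" by a JSON object that holds its "method" and its "body". step_arm: Moves the arm, as the interface text tells. Its arguments: {"type":"object","properties":{"increments":{"type":"array"}},"required":["increments"]}

```bash
ls; mkdir -p pics; python3 - <<'E'
from workcell import bot
import cv2,numpy as np
s=bot.sense(); print({k:np.round(v,4) for k,v in s.items()})
for n in ["scene","top"]:
    p=bot.snapshot(n); cv2.imwrite(f"pics/{n}0.png",p["frame"][:,:,::-1])
    print(n,p["fx"],p["fy"],p["cx"],p["cy"],p["k1"],np.round(p["T"],4).tolist(),p["shot"])
    for l in ["lamp_box","lid","lid_edge","stud_head","catch_block","flask","dishes","canister"]:
        r=bot.tip_of(l,p); print(l,[(np.round(x["uv"],1).tolist(),round(x["confidence"],2)) for x in r[:3]])
E
```

```text
pics
{'t': np.float64(0.0), 'qpos': array([-1.4165,  0.5285,  1.4339, -0.    ,  1.1814, -0.1786]), 'joint_vel': array([ 0.0001, -0.001 ,  0.0009,  0.0002, -0.0012, -0.0003]), 'tau': array([ 1.10000e-03, -4.40040e+01, -1.76591e+01,  6.32000e-02,
        5.80000e-02, -2.00000e-04]), 'tcp_pos': array([ 0.2041, -0.59  ,  0.2216]), 'eef_rot': array([-3.096 , -0.5201,  0.    ]), 'force': array([-0.3584,  0.3027,  0.4108]), 'ft_torque': array([ 0.008 , -0.0215, -0.023 ]), 'opening': np.float64(0.0868)}
scene 365.2649425550025 365.2649425550025 319.31496231189317 200.01340006636877 -0.00768172191812018 [[0.0372, 0.909, -0.4152, 0.9261], [0.9993, -0.0341, 0.0148, 0.0327], [-0.0007, -0.4155, -0.9096, 0.7447], [0.0, 0.0, 0.0, 1.0]] 1
lamp_box [([330.6, 197.2], 0.9), ([271.1, 161.9], 0.22)]Traceback (most recent call last):
  File "<stdin>", line 8, in <module>
ValueError: it knows: canister, catch_block, dishes, flask, lamp_box, lid_edge, stud_head
```

```bash
cat > h.py <<'E'
from workcell import bot
import cv2,numpy as np
from scipy.spatial.transform import Rotation as R
def ray(p,uv):
    x=(uv[0]-p["cx"])/p["fx"]; y=(uv[1]-p["cy"])/p["fy"]
    a,b=x,y
    for _ in range(10):
        f=1+p["k1"]*(a*a+b*b); a,b=x/f,y/f
    T=np.array(p["T"]); d=T[:3,:3]@np.array([a,b,1]); return T[:3,3],d/np.linalg.norm(d)
def proj(p,X):
    T=np.array(p["T"]); c=T[:3,:3].T@(np.asarray(X)-T[:3,3]); a,b=c[0]/c[2],c[1]/c[2]
    f=1+p["k1"]*(a*a+b*b); return np.array([p["fx"]*a*f+p["cx"],p["fy"]*b*f+p["cy"]])
def onz(p,uv,z):
    o,d=ray(p,uv); return o+d*(z-o[2])/d[2]
def save(p,n): cv2.imwrite(f"pics/{n}.png",p["frame"][:,:,::-1])
E
python3 - <<'E'
from h import *
for n in ["scene","top"]:
    p=bot.snapshot(n); save(p,n+"0")
    print(n,p["fx"],p["fy"],p["cx"],p["cy"],p["k1"],np.round(p["T"],4).tolist(),p["shot"])
    for l in ["lamp_box","lid_edge","stud_head","catch_block","flask","dishes","canister"]:
        r=bot.tip_of(l,p); print(l,[(np.round(x["uv"],1).tolist(),round(x["confidence"],2),onz(p,x["uv"],0.012 if l=="catch_block" else 0).round(3).tolist()) for x in r[:3]])
    s=bot.silhouettes("lid",p); print([(np.round(x["rect"]),round(x["confidence"],2)) for x in s[:2]])
E
```

```text
scene 365.2649425550025 365.2649425550025 319.31496231189317 200.01340006636877 -0.00768172191812018 [[0.0372, 0.909, -0.4152, 0.9261], [0.9993, -0.0341, 0.0148, 0.0327], [-0.0007, -0.4155, -0.9096, 0.7447], [0.0, 0.0, 0.0, 1.0]] 2
lamp_box [([330.7, 199.1], 0.95, [0.585, 0.07, 0.0]), ([268.9, 160.4], 0.66, [0.479, -0.07, -0.0]), ([337.8, 133.0], 0.34, [0.408, 0.097, 0.0])]
lid_edge [([344.5, 112.3], 0.78, [0.346, 0.117, 0.0])]
stud_head [([337.7, 131.7], 0.88, [0.404, 0.097, 0.0])]
catch_block []
flask [([403.7, 234.8], 0.88, [0.675, 0.223, 0.0]), ([329.1, 197.1], 0.74, [0.58, 0.067, 0.0])]
dishes [([272.6, 162.1], 0.68, [0.484, -0.061, 0.0])]
canister [([243.1, 210.6], 0.58, [0.606, -0.125, 0.0])]
[(array([336., 168., 129., 147.]), 0.63)]
top 402.25645996864336 402.25645996864336 323.8267337464679 198.302911566666 0.0351758302993197 [[0.0824, -0.9757, 0.2031, 0.4894], [-0.9966, -0.0814, 0.013, 0.0325], [0.0039, -0.2035, -0.9791, 0.8908], [0.0, 0.0, 0.0, 1.0]] 3
lamp_box []
lid_edge [([283.9, 266.9], 0.59, [0.515, 0.118, 0.0])]
stud_head [([302.8, 224.9], 0.65, [0.61, 0.086, 0.0])]
catch_block []
flask [([244.1, 196.1], 0.96, [0.664, 0.224, 0.0])]
dishes [([243.2, 194.5], 0.68, [0.668, 0.227, 0.0]), ([399.2, 237.2], 0.68, [0.6, -0.129, 0.0]), ([369.3, 288.9], 0.58, [0.483, -0.07, 0.0])]
canister [([398.5, 237.1], 0.64, [0.6, -0.128, 0.0])]
[(array([307., 226., 141., 130.]), 0.61)]
```

```bash
ls pics
```

```text
scene0.png
top0.png
```

View pics/scene0.png

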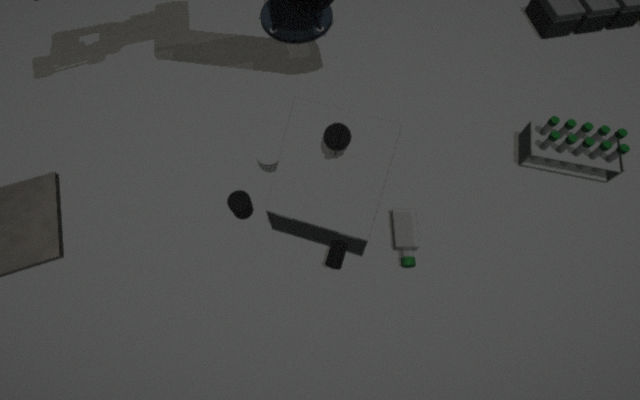

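View pics/top0.png

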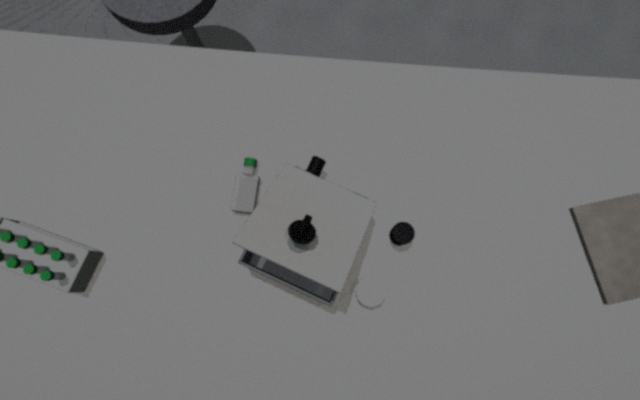

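The pictures show the lid partly open, with the stud near (337,137) in scene and (302,232) in top. The flask, dishes and canister stand around the box. I'll brighten and enlarge to fit the box pose.

```bash
python3 - <<'E'
import cv2,numpy as np
for n,(x,y,w,h) in {"scene0":(220,80,220,200),"top0":(210,140,220,180)}.items():
    im=cv2.imread(f"pics/{n}.png")[y:y+h,x:x+w].astype(float)
    im=255*(np.clip(im/190,0,1))**0.6
    im=cv2.resize(im.astype(np.uint8),None,fx=3.6,fy=3,interpolation=cv2.INTER_CUBIC) if 0 else cv2.resize(im.astype(np.uint8),None,fx=3,fy=3,interpolation=cv2.INTER_CUBIC)
    for k in range(0,w,20): cv2.putText(im,str(x+k),(3*k,10),0,0.35,(0,0,255))
    for k in range(0,h,20): cv2.putText(im,str(y+k),(0,3*k+4),0,0.35,(0,0,255)); 
    cv2.imwrite(f"pics/{n}c.png",im)
E
```

```text
(no output)
```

View pics/scene0c.png

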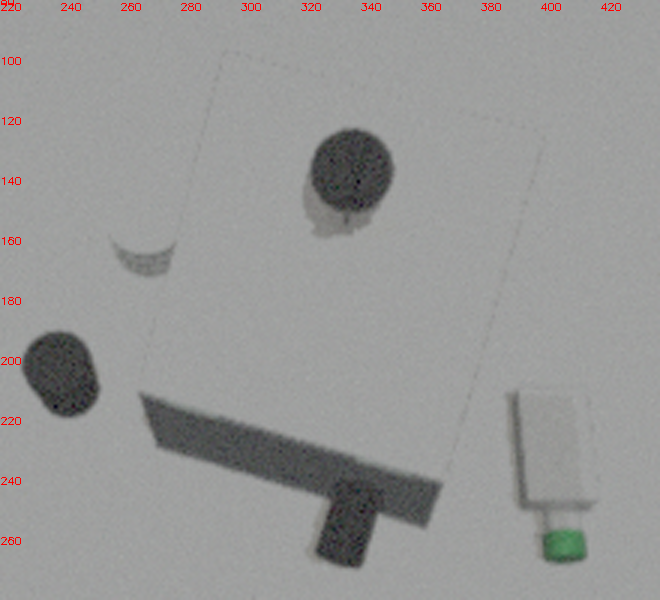

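View pics/top0c.png

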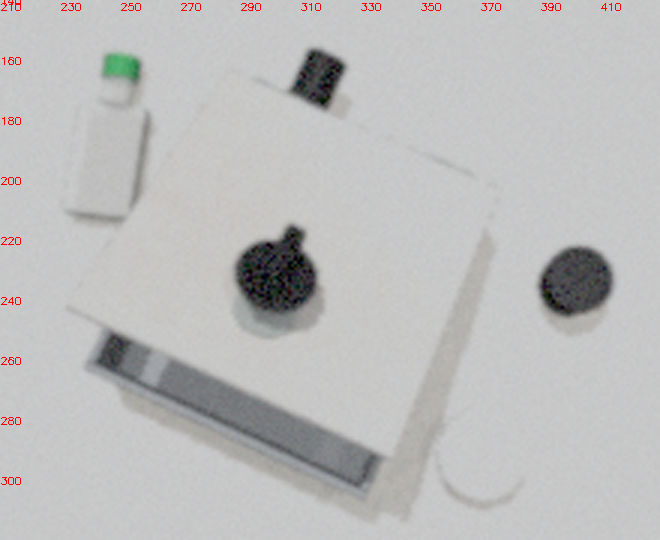

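```bash
cat >> h.py <<'E'
def lidpt(q,s,y,h):
    # s distance from hinge toward front, y, h above lid outer face (hinge line is at z=.102, lid 6 thick above)
    x,yy,yaw,th=q
    a=h+0.006
    l=np.array([0.107-s*np.cos(th)+a*np.sin(th), y, 0.102+s*np.sin(th)+a*np.cos(th)])
    return np.array([x,yy,0])+R.from_euler('z',yaw).apply(l)
def boxpt(q,l): return np.array([q[0],q[1],0])+R.from_euler('z',q[2]).apply(l)
E
python3 - <<'E'
from h import *
from scipy.optimize import least_squares
P={n:bot.snapshot(n) for n in ["scene","top"]}
obs=[]
L=lambda s,y,h:("lid",s,y,h); B=lambda *l:("box",np.array(l))
# box +x is away from robot; +y robot-left
sc=[(L(.217,-.1,0),294.3,97.3),(L(.217,.1,0),401,123.3),(B(.11,-.1,.102),266.3,211),(B(.11,.1,.102),367.3,241.3),(B(.11,-.1,0),272.3,228.7),(B(.11,.1,0),362.3,256),]
tp=[(L(0,.1,0),290,163.3),(L(0,-.1,0),375.7,202.3),(L(.217,.1,0),232.3,242.7),(L(.217,-.1,0),339.3,293.3)]
def pt(q,m): return lidpt(q,*m[1:]) if m[0]=="lid" else boxpt(q,m[1])
pairs=[("scene",*o) for o in sc]+[("top",*o) for o in tp]
def f(q): return np.concatenate([proj(P[n],pt(q,m))-[u,v] for n,m,u,v in pairs])
for y0 in (-.3,.3):
  r=least_squares(f,[.6,.05,y0,.5],loss='soft_l1'); print(r.x.round(4),r.cost); 
  for (n,m,u,v),e in zip(pairs,f(r.x).reshape(-1,2)): print(n,m,e.round(1))
q=r.x; np.save("q.npy",q)
print("lid edge",lidpt(q,.217,0,0),"stud head",lidpt(q,.165,0,.06))
for n in P: print(n,proj(P[n],lidpt(q,.165,0,.06)),proj(P[n],lidpt(q,.217,0,0)))
q0=q.copy();q0[3]=0;print("shut stud",lidpt(q0,.165,0,.06),"edge",lidpt(q0,.217,0,0))
E
```

```text
[ 0.5817  0.0707 -0.3407  0.5145] 7.278011035870687
scene ('lid', 0.217, -0.1, 0) [-0.2 -0.5]
scene ('lid', 0.217, 0.1, 0) [0.1 0.2]
scene ('box', array([ 0.11 , -0.1  ,  0.102])) [-0.8  0.1]
scene ('box', array([0.11 , 0.1  , 0.102])) [-0.1 -0.3]
scene ('box', array([ 0.11, -0.1 ,  0.  ])) [-0.4  0.7]
scene ('box', array([0.11, 0.1 , 0.  ])) [-0.9  0.2]
top ('lid', 0, 0.1, 0) [-5.5 -0.6]
top ('lid', 0, -0.1, 0) [-0.1  0.2]
top ('lid', 0.217, 0.1, 0) [-2.1  0.2]
top ('lid', 0.217, -0.1, 0) [ 0.2 -0. ]
[ 0.5817  0.0707 -0.3407  0.5145] 7.278011035870044
scene ('lid', 0.217, -0.1, 0) [-0.2 -0.5]
scene ('lid', 0.217, 0.1, 0) [0.1 0.2]
scene ('box', array([ 0.11 , -0.1  ,  0.102])) [-0.8  0.1]
scene ('box', array([0.11 , 0.1  , 0.102])) [-0.1 -0.3]
scene ('box', array([ 0.11, -0.1 ,  0.  ])) [-0.4  0.7]
scene ('box', array([0.11, 0.1 , 0.  ])) [-0.9  0.2]
top ('lid', 0, 0.1, 0) [-5.5 -0.6]
top ('lid', 0, -0.1, 0) [-0.1  0.2]
top ('lid', 0.217, 0.1, 0) [-2.1  0.2]
top ('lid', 0.217, -0.1, 0) [ 0.2 -0. ]
lid edge [0.50731185 0.0971027  0.21400957] stud head [0.57780632 0.07210895 0.24065244]
scene [335.49265923 134.38779868] [346.58473383 109.87633437]
top [302.49958919 224.61781519] [284.25283   267.7487109]
shut stud [0.5270612  0.09010059 0.168     ] edge [0.47805048 0.10747729 0.108     ]
```

```bash
cat >> h.py <<'E'
def inc(target,yaw):
    s=bot.sense(); Rm=R.from_rotvec(s["eef_rot"])
    yaw_=yaw
    Rt=R.from_matrix(np.column_stack([[np.cos(yaw),np.sin(yaw),0],[np.sin(yaw),-np.cos(yaw),0],[0,0,-1]]))
    d=Rm.inv().apply(np.asarray(target)-s["tcp_pos"]); w=(Rm.inv()*Rt).as_rotvec()
    print("t",round(float(s["t"]),2),"tcp",s["tcp_pos"].round(4),"F",s["force"].round(2),"q",s["qpos"].round(2),"open",round(float(s["opening"]),4))
    print("  to",np.round(target,4),"t*",d.round(4),"w*",w.round(4))
E
python3 - <<'E'
from h import *
q=np.load("q.npy"); yaw=q[2]+np.pi
inc(np.r_[boxpt(q,[-.06,-.05,0])[:2],.30],yaw)
E
```

```text
t 1.1 tcp [ 0.2042 -0.5907  0.2225] F [-0.43  0.22  0.18] q [-1.42  0.53  1.43 -0.    1.18 -0.18] open 0.0871
  to [0.5085 0.0436 0.3   ] t* [ 0.4948 -0.5001 -0.0774] w* [-0.000e+00 -1.000e-04 -2.468e+00]
```

>>> {"method": "step_arm", "body": {"increments": [{"tz": -0.04,"hand": 255},{"tz": -0.075,"wz": -0.1,"hand": 255},{"tx": 0.03,"ty": -0.03,"tz": -0.077,"wz": -0.22,"hand": 255},{"tx": 0.055,"ty": -0.055,"tz": -0.077,"wz": -0.34,"hand": 255},{"tx": 0.08,"ty": -0.08,"tz": -0.077,"wz": -0.46,"hand": 255},{"tx": 0.105,"ty": -0.105,"tz": -0.077,"wz": -0.58,"hand": 255},{"tx": 0.13,"ty": -0.13,"tz": -0.077,"wz": -0.7,"hand": 255},{"tx": 0.155,"ty": -0.155,"tz": -0.077,"wz": -0.82,"hand": 255}]}}

```text
invalid input at $.increments[0]: expected keys tx, ty, tz, wx, wy, wz, hand
```

```bash
cat > a.py <<'E'
from h import *
import sys
q=np.load("q.npy"); yaw=q[2]+np.pi
a=[float(v) for v in sys.argv[1:4]]
inc(np.r_[boxpt(q,[a[0],a[1],0])[:2],a[2]],yaw+(float(sys.argv[4]) if len(sys.argv)>4 else 0))
E
python3 a.py -.06 -.05 .30
```

```text
t 1.1 tcp [ 0.2042 -0.5907  0.2225] F [-0.43  0.22  0.18] q [-1.42  0.53  1.43 -0.    1.18 -0.18] open 0.0871
  to [0.5085 0.0436 0.3   ] t* [ 0.4948 -0.5001 -0.0774] w* [-0.000e+00 -1.000e-04 -2.468e+00]
```

All keys are required.

>>> {"method": "step_arm", "body": {"increments": [{"tx": 0,"ty": 0,"tz": -0.04,"wx": 0,"wy": 0,"wz": 0,"hand": 255},{"tx": 0,"ty": 0,"tz": -0.075,"wx": 0,"wy": 0,"wz": -0.1,"hand": 255},{"tx": 0.025,"ty": -0.025,"tz": -0.077,"wx": 0,"wy": 0,"wz": -0.22,"hand": 255},{"tx": 0.05,"ty": -0.05,"tz": -0.077,"wx": 0,"wy": 0,"wz": -0.34,"hand": 255},{"tx": 0.075,"ty": -0.075,"tz": -0.077,"wx": 0,"wy": 0,"wz": -0.46,"hand": 255},{"tx": 0.1,"ty": -0.1,"tz": -0.077,"wx": 0,"wy": 0,"wz": -0.58,"hand": 255},{"tx": 0.125,"ty": -0.125,"tz": -0.077,"wx": 0,"wy": 0,"wz": -0.7,"hand": 255},{"tx": 0.15,"ty": -0.15,"tz": -0.077,"wx": 0,"wy": 0,"wz": -0.82,"hand": 255}]}}

```text
t: 1.77
tcp_pos: [0.2974, -0.3983, 0.2997]
eef_rot: [2.629, 1.719, 0.0]
force: [0.4, 0.5, 0.7]
opening: 0.0418
```

```bash
python3 a.py -.06 -.05 .30
```

```text
t 1.77 tcp [ 0.2974 -0.3983  0.2997] F [0.39 0.55 0.68] q [-1.15  0.26  1.65  0.    1.23 -0.74] open 0.0418
  to [0.5085 0.0436 0.3   ] t* [ 4.895e-01  1.610e-02 -3.000e-04] w* [ 2.0000e-04  5.0000e-04 -1.6427e+00]
```

>>> {"method": "step_arm", "body": {"increments": [{"tx": 0.03,"ty": 0,"tz": 0,"wx": 0,"wy": 0,"wz": -0.1,"hand": 255},{"tx": 0.06,"ty": 0.002,"tz": 0,"wx": 0,"wy": 0,"wz": -0.2,"hand": 255},{"tx": 0.09,"ty": 0.003,"tz": 0,"wx": 0,"wy": 0,"wz": -0.3,"hand": 255},{"tx": 0.12,"ty": 0.004,"tz": 0,"wx": 0,"wy": 0,"wz": -0.42,"hand": 255},{"tx": 0.15,"ty": 0.005,"tz": 0,"wx": 0,"wy": 0,"wz": -0.54,"hand": 255},{"tx": 0.18,"ty": 0.006,"tz": 0,"wx": 0,"wy": 0,"wz": -0.66,"hand": 255},{"tx": 0.21,"ty": 0.007,"tz": 0,"wx": 0,"wy": 0,"wz": -0.78,"hand": 255},{"tx": 0.24,"ty": 0.008,"tz": 0,"wx": 0,"wy": 0,"wz": -0.9,"hand": 255}]}}

```text
t: 2.43
tcp_pos: [0.4021, -0.1824, 0.2998]
eef_rot: [1.619, 2.691, -0.0]
force: [0.1, 0.4, -0.4]
opening: 0.0008
```

```bash
python3 a.py -.06 -.05 .30
```

```text
t 2.43 tcp [ 0.4021 -0.1824  0.2998] F [ 0.1   0.38 -0.37] q [-0.68  0.18  1.76  0.    1.2  -1.17] open 0.0008
  to [0.5085 0.0436 0.3   ] t* [ 0.1499  0.1999 -0.0002] w* [ 1.000e-04  7.000e-04 -7.424e-01]
```

>>> {"method": "step_arm", "body": {"increments": [{"tx": 0.018,"ty": 0.024,"tz": 0,"wx": 0,"wy": 0,"wz": -0.1,"hand": 255},{"tx": 0.036,"ty": 0.048,"tz": 0,"wx": 0,"wy": 0,"wz": -0.2,"hand": 255},{"tx": 0.056,"ty": 0.075,"tz": 0,"wx": 0,"wy": 0,"wz": -0.3,"hand": 255},{"tx": 0.076,"ty": 0.101,"tz": 0,"wx": 0,"wy": 0,"wz": -0.4,"hand": 255},{"tx": 0.096,"ty": 0.128,"tz": 0,"wx": 0,"wy": 0,"wz": -0.5,"hand": 255},{"tx": 0.116,"ty": 0.155,"tz": 0,"wx": 0,"wy": 0,"wz": -0.6,"hand": 255},{"tx": 0.134,"ty": 0.179,"tz": 0,"wx": 0,"wy": 0,"wz": -0.68,"hand": 255},{"tx": 0.15,"ty": 0.2,"tz": 0,"wx": 0,"wy": 0,"wz": -0.742,"hand": 255}]}}

```text
t: 3.1
tcp_pos: [0.51, 0.0438, 0.2997]
eef_rot: [0.535, 3.095, 0.001]
force: [0.5, -0.9, -0.9]
opening: 0.0005
```

```bash
python3 a.py -.06 -.05 .222; python3 - <<'E'
from h import *
for n in ["scene","wrist"]:
    p=bot.snapshot(n); p["frame"]=np.clip(p["frame"]*1.8,0,255).astype(np.uint8); save(p,n+"1")
E
```

```text
t 3.1 tcp [0.51   0.0438 0.2997] F [ 0.54 -0.86 -0.94] q [-0.13  0.28  1.61  0.    1.24 -1.36] open 0.0005
  to [0.5085 0.0436 0.222 ] t* [ 0.0015 -0.0007  0.0777] w* [ 0.0004  0.0006 -0.0013]
```

View pics/scene1.png

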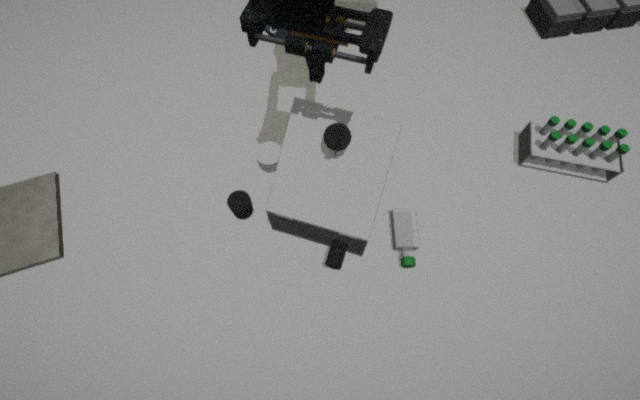

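View pics/wrist1.png

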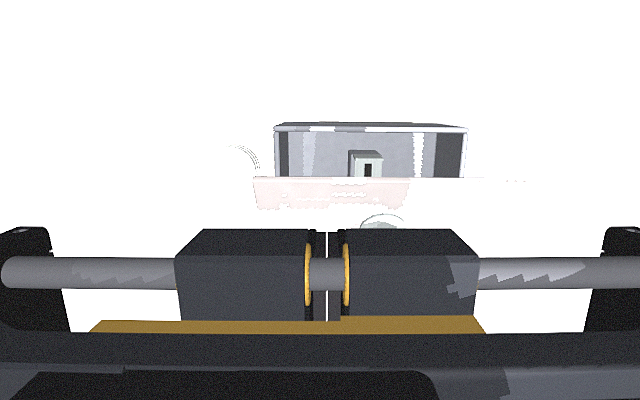

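>>> {"method": "step_arm", "body": {"increments": [{"tx": 0.001,"ty": 0,"tz": 0.03,"wx": 0,"wy": 0,"wz": 0,"hand": 255},{"tx": 0.0015,"ty": 0,"tz": 0.06,"wx": 0,"wy": 0,"wz": 0,"hand": 255},{"tx": 0.0015,"ty": 0,"tz": 0.078,"wx": 0,"wy": 0,"wz": 0,"hand": 255},{"tx": 0.003,"ty": 0,"tz": 0.086,"wx": 0,"wy": 0,"wz": 0,"hand": 255},{"tx": 0.005,"ty": 0,"tz": 0.094,"wx": 0,"wy": 0,"wz": 0,"hand": 255},{"tx": 0.007,"ty": 0,"tz": 0.102,"wx": 0,"wy": 0,"wz": 0,"hand": 255},{"tx": 0.009,"ty": 0,"tz": 0.11,"wx": 0,"wy": 0,"wz": 0,"hand": 255},{"tx": 0.011,"ty": 0,"tz": 0.118,"wx": 0,"wy": 0,"wz": 0,"hand": 255}]}}

```text
t: 3.87
tcp_pos: [0.4994, 0.0453, 0.1818]
eef_rot: [0.542, 3.092, 0.0]
force: [-1.0, 0.5, 0.4]
opening: 0.0003
```

```bash
python3 a.py -.085 -.05 .108
```

```text
t 3.87 tcp [0.4994 0.0453 0.1818] F [-1.    0.5   0.43] q [-0.13  0.42  1.78 -0.    0.94 -1.36] open 0.0003
  to [0.4849 0.052  0.108 ] t* [0.0161 0.0013 0.0737] w* [ 0.0003  0.0019 -0.0065]
```

```bash
python3 - <<'E'
from h import *
for n in ["scene","wrist","top"]:
    p=bot.snapshot(n); f=np.clip(p["frame"]*(1.8 if n!="wrist" else 1),0,255).astype(np.uint8)
    p["frame"]=cv2.resize(f[80:280,220:440],None,fx=3,fy=3) if n!="wrist" else f; save(p,n+"2"); print(bot.sense()["force"])
E
```

```text
[-1.46188835  0.18011894 -1.18831213]
[ 0.21198845  0.74429111 -0.22658745]
[-0.48811988 -0.69417121  0.16228277]
```

View pics/scene2.png

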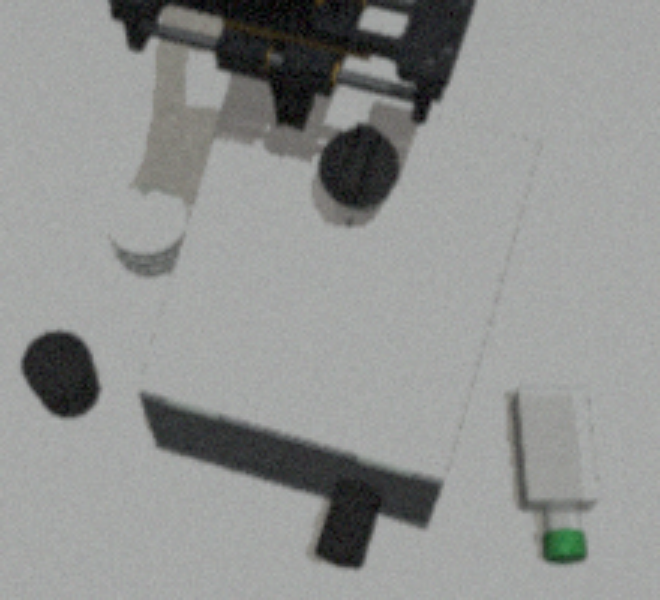

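View pics/wrist2.png

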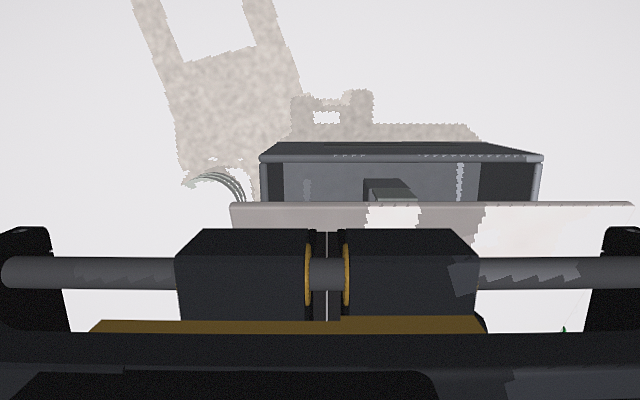

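The lid is swinging down with the fingertips: the stud has moved to about (340,135) and the dishes are uncovered. Continuing.

>>> {"method": "step_arm", "body": {"increments": [{"tx": 0.002,"ty": 0,"tz": 0.008,"wx": 0,"wy": 0,"wz": 0,"hand": 255},{"tx": 0.004,"ty": 0,"tz": 0.016,"wx": 0,"wy": 0,"wz": 0,"hand": 255},{"tx": 0.006,"ty": 0,"tz": 0.024,"wx": 0,"wy": 0,"wz": 0,"hand": 255},{"tx": 0.008,"ty": 0.001,"tz": 0.032,"wx": 0,"wy": 0,"wz": 0,"hand": 255},{"tx": 0.01,"ty": 0.001,"tz": 0.04,"wx": 0,"wy": 0,"wz": 0,"hand": 255},{"tx": 0.012,"ty": 0.001,"tz": 0.048,"wx": 0,"wy": 0,"wz": 0,"hand": 255},{"tx": 0.014,"ty": 0.001,"tz": 0.056,"wx": 0,"wy": 0,"wz": 0,"hand": 255},{"tx": 0.015,"ty": 0.001,"tz": 0.062,"wx": 0,"wy": 0,"wz": 0,"hand": 255}]}}

```text
t: 4.68
tcp_pos: [0.4843, 0.0518, 0.1183]
eef_rot: [-0.542, -3.093, 0.0]
force: [0.1, 0.8, 0.0]
opening: 0.0006
```

```bash
python3 a.py -.085 -.05 .108
```

```text
t 4.68 tcp [0.4843 0.0518 0.1183] F [0.11 0.81 0.02] q [-0.12  0.51  1.87  0.    0.76 -1.35] open 0.0006
  to [0.4849 0.052  0.108 ] t* [-0.0005  0.0004  0.0103] w* [-0.0004 -0.0019 -0.006 ]
```

>>> {"method": "step_arm", "body": {"increments": [{"tx": 0,"ty": 0,"tz": 0.003,"wx": 0,"wy": 0,"wz": 0,"hand": 255},{"tx": 0,"ty": 0,"tz": 0.006,"wx": 0,"wy": 0,"wz": 0,"hand": 255},{"tx": 0,"ty": 0,"tz": 0.008,"wx": 0,"wy": 0,"wz": 0,"hand": 255},{"tx": 0,"ty": 0,"tz": 0.009,"wx": 0,"wy": 0,"wz": 0,"hand": 255}]}}

```text
t: 5.02
tcp_pos: [0.4854, 0.0516, 0.1104]
eef_rot: [0.542, 3.094, 0.0]
force: [-0.3, 0.2, 0.2]
opening: 0.0005
```

>>> {"method": "step_arm", "body": {"increments": [{"tx": 0,"ty": 0,"tz": 0.001,"wx": 0,"wy": 0,"wz": 0,"hand": 255},{"tx": 0,"ty": 0,"tz": 0.002,"wx": 0,"wy": 0,"wz": 0,"hand": 255},{"tx": 0,"ty": 0,"tz": 0.0025,"wx": 0,"wy": 0,"wz": 0,"hand": 255}]}}

```text
t: 5.27
tcp_pos: [0.4856, 0.0515, 0.1084]
eef_rot: [0.542, 3.094, 0.0]
force: [-1.2, -0.1, 7.1]
opening: 0.0003
```

```bash
python3 - <<'E'
from h import *
for n in ["scene","top"]:
    p=bot.snapshot(n); f=np.clip(p["frame"]*(1.8 if n!="wrist" else 1),0,255).astype(np.uint8)
    s=bot.sense(); print(s["force"],s["tcp_pos"])
    q=np.load("q.npy"); q[3]=0
    for s_ in (0,.217):
        for y in (.1,-.1): 
            u=proj(p,lidpt(q,s_,y,0)); cv2.circle(f,tuple(int(round(a)) for a in u),2,(255,0,0),1); 
    p["frame"]=cv2.resize(f[80:310,210:440],None,fx=2.5,fy=2.5); save(p,n+"3")
E
```

```text
[-0.62611222  0.8692268   0.73729524] [0.48554969 0.05151652 0.10841621]
[ 0.04513608 -0.03922617  2.44280419] [0.48553769 0.05154803 0.10841804]
```

View pics/scene3.png

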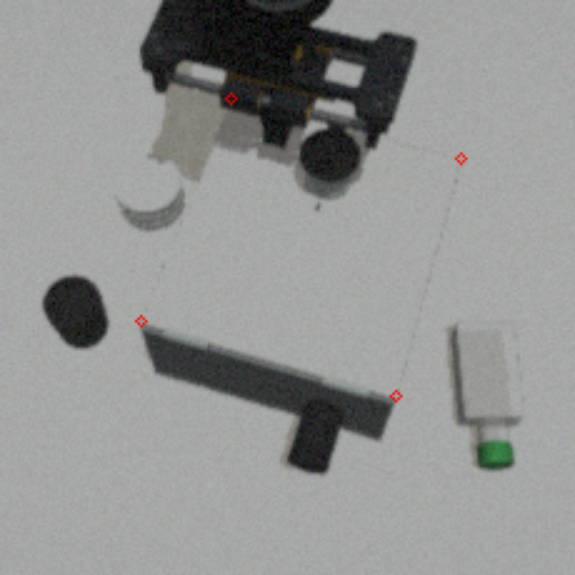

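View pics/top3.png

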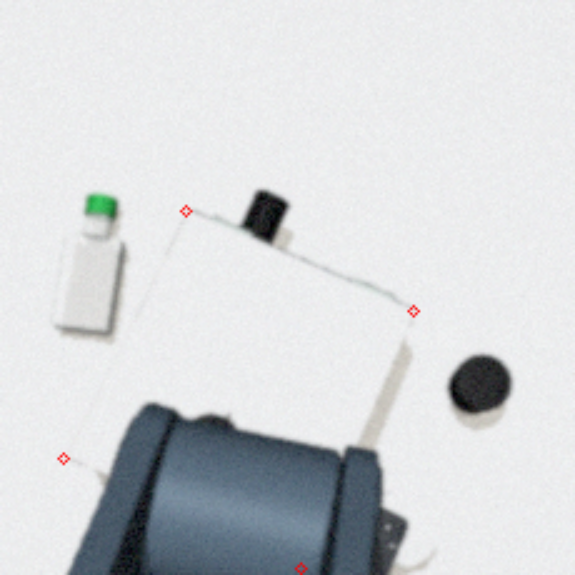

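>>> {"method": "step_arm", "body": {"increments": [{"tx": 0,"ty": 0,"tz": 0.001,"wx": 0,"wy": 0,"wz": 0,"hand": 255},{"tx": 0,"ty": 0,"tz": 0.001,"wx": 0,"wy": 0,"wz": 0,"hand": 255},{"tx": 0,"ty": 0,"tz": 0.001,"wx": 0,"wy": 0,"wz": 0,"hand": 255}]}}

```text
t: 5.62
tcp_pos: [0.4856, 0.0515, 0.1083]
eef_rot: [0.542, 3.093, -0.0]
force: [-1.3, 0.0, 10.3]
opening: 0.0006
```

>>> {"method": "step_arm", "body": {"increments": [{"tx": 0,"ty": 0,"tz": -0.03,"wx": 0,"wy": 0,"wz": 0,"hand": 255},{"tx": 0,"ty": 0,"tz": -0.065,"wx": 0,"wy": 0,"wz": 0,"hand": 60},{"tx": 0.02,"ty": 0.0,"tz": -0.1,"wx": 0,"wy": 0,"wz": 0,"hand": 60},{"tx": 0.05,"ty": 0.0,"tz": -0.13,"wx": 0,"wy": 0,"wz": 0,"hand": 60},{"tx": 0.08,"ty": 0.0,"tz": -0.14,"wx": 0,"wy": 0,"wz": 0,"hand": 60},{"tx": 0.08,"ty": 0.0,"tz": -0.14,"wx": 0,"wy": 0,"wz": 0,"hand": 60}]}}

```text
t: 6.12
tcp_pos: [0.4051, 0.0804, 0.249]
eef_rot: [-0.539, -3.094, -0.001]
force: [-0.6, -0.3, -0.3]
opening: 0.0261
```

```bash
python3 - <<'E'
from h import *
q=np.load("q.npy"); q[3]=0
S=lidpt(q,.165,0,.06)
s=bot.sense(); print(s["tcp_pos"],s["opening"],s["force"])
for n in ["scene","top","wrist"]:
    p=bot.snapshot(n); f=np.clip(p["frame"]*(1.8 if n!="wrist" else 1),0,255).astype(np.uint8)
    for l,z in (("stud_head",.168),("lid_edge",.108)):
        r=bot.tip_of(l,p); print(n,l,[(np.round(x["uv"],1).tolist(),round(x["confidence"],2),onz(p,x["uv"],z).round(4).tolist()) for x in r[:2]],proj(p,lidpt(q,.165,0,.06) if z>.15 else lidpt(q,.217,0,0)))
    u=proj(p,S); c=(int(u[0]),int(u[1])); 
    x0=max(0,min(640-160,c[0]-80)); y0=max(0,min(400-120,c[1]-60))
    p["frame"]=cv2.resize(f[y0:y0+120,x0:x0+160],None,fx=5,fy=5,interpolation=cv2.INTER_CUBIC); save(p,n+"4"); print("crop",x0,y0)
E
```

```text
[0.40509568 0.08043269 0.24902435] 0.0261289577493025 [-0.58925137 -0.29518099 -0.2974097 ]
scene stud_head [([343.0, 137.0], 0.82, [0.534, 0.0916, 0.168])] [341.97432322 133.94499048]
scene lid_edge [([346.5, 133.9], 0.75, [0.4858, 0.1055, 0.108])] [347.1753746  130.79877407]
crop 261 73
top stud_head [([294.3, 257.3], 0.78, [0.5282, 0.0856, 0.168])] [291.71240598 257.72281635]
top lid_edge [([281.9, 285.7], 0.84, [0.4764, 0.1082, 0.108]), ([310.2, 239.7], 0.75, [0.5677, 0.0625, 0.108])] [282.36723987 284.85085743]
crop 211 197
wrist stud_head [] [389.01607782 334.07134735]
wrist lid_edge [([382.7, 245.3], 0.6, [0.4796, 0.1095, 0.108])] [380.09086769 244.53853247]
crop 309 274
```

View pics/scene4.png

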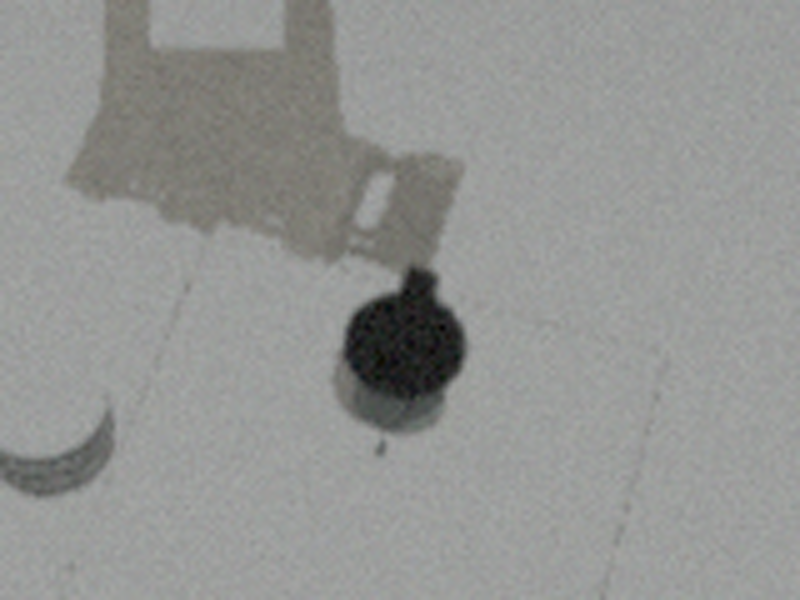

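View pics/top4.png

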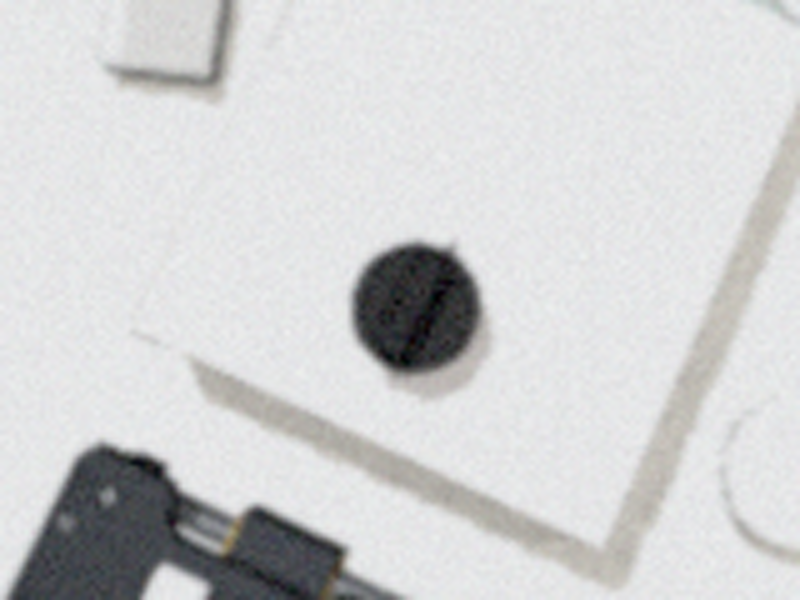

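View pics/wrist4.png

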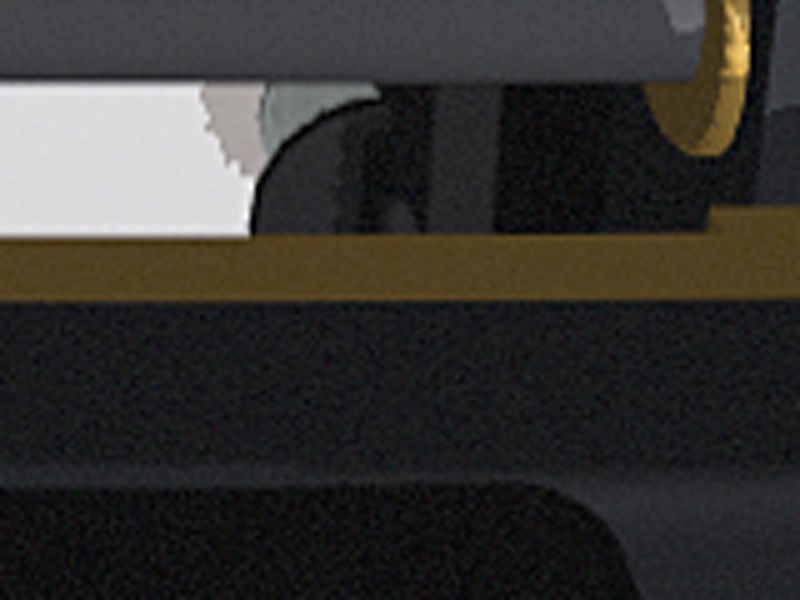

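```bash
python3 - <<'E'
from h import *
q=np.load("q.npy"); q[3]=0
P={n:bot.snapshot(n) for n in ["scene","top"]}
for n,uv in (("scene",(342,142)),("top",(294.2,258.4))):
    print(n,onz(P[n],uv,.146), "model",lidpt(q,.165,0,.038), proj(P[n],lidpt(q,.165,0,.038)))
p=P["top"]; a=onz(p,(211+448/5,197+285/5),.15); b=onz(p,(211+405/5,197+360/5),.15)
print("stripe yaw",np.arctan2(*(a-b)[1::-1]),"box yaw",q[2])
# refit with dark mask centroid
for n in P:
    g=P[n]["frame"].sum(2).astype(float)
    u=proj(P[n],lidpt(q,.165,0,.04)); x,y=int(u[0]),int(u[1]); w=g[y-18:y+18,x-18:x+18]; m=(w<np.median(w[:, :])*0.0+ (110 if n=="scene" else 200)); print(n,np.percentile(w,[5,25,50,75,95]))
    print("\n".join("".join("#" if v else "." for v in r) for r in m), x-18,y-18)
# top: lid corners (shut) check
E
```

```text
scene [0.53057722 0.09115515 0.146     ] model [0.5270612  0.09010059 0.146     ] [341.34535278 140.49554938]
top [0.52735706 0.08719362 0.146     ] model [0.5270612  0.09010059 0.146     ] [292.603573   258.43151028]
stripe yaw -0.43246647145791417 box yaw -0.3407216670399039
scene [ 46.  70. 189. 258. 267.]
....................................
....................................
....................................
....................................
....................................
....................................
...................####.............
...................######...........
...................######...........
...................######...........
..................#######...........
...............##########...........
.............############...........
...........###############..........
..........##################........
.........###################........
........#####################.......
........######################......
........######################......
.......#######################......
.......#######################......
.......#####
[... 1231 characters left out ...]
#######################...
........#########################...
........#########################...
........#########################...
........########################....
........########################....
.........#######################....
.........######################.....
..........#####################.....
...........###################......
...........##################.......
............################........
.............##############.........
...............##########...........
................#####...............
....................................
....................................
....................................
.................................... 274 240
```

```bash
python3 - <<'E'
from h import *
q=np.load("q.npy"); q[3]=0
p=bot.snapshot("wrist"); s=bot.sense()
print(np.round(p["T"],3), p["fx"],p["k1"])
T=np.array(p["T"]); S=lidpt(q,.165,0,.06)
bx=R.from_euler('z',q[2]).apply([1,0,0])
for dx in (-.1,-.05,0,.05,.1):
  for z in (.22,.25,.28):
    tgt=np.r_[S[:2]+bx[:2]*dx,z]; pp=dict(p); T2=T.copy(); T2[:3,3]+=tgt-s["tcp_pos"]; pp["T"]=T2
    print(dx,z,proj(pp,S).round(0),proj(pp,lidpt(q,.165,0,.038)).round(0), proj(pp,tgt).round(0))
E
```

```text
[[ 0.34   0.91   0.235  0.346]
 [ 0.94  -0.33  -0.085  0.102]
 [ 0.     0.25  -0.968  0.409]
 [ 0.     0.     0.     1.   ]] 350.22718671724294 -0.03374235141705477
-0.1 0.22 [326. 351.] [326. 332.] [325. 249.]
-0.1 0.25 [326. 326.] [326. 310.] [325. 249.]
-0.1 0.28 [326. 305.] [326. 293.] [325. 249.]
-0.05 0.22 [326. 288.] [326. 273.] [325. 249.]
-0.05 0.25 [326. 269.] [326. 257.] [325. 249.]
-0.05 0.28 [326. 253.] [326. 243.] [325. 249.]
0 0.22 [325. 218.] [325. 208.] [325. 249.]
0 0.25 [325. 205.] [325. 198.] [325. 249.]
0 0.28 [325. 195.] [326. 189.] [325. 249.]
0.05 0.22 [325. 139.] [325. 136.] [325. 249.]
0.05 0.25 [325. 135.] [325. 133.] [325. 249.]
0.05 0.28 [325. 132.] [325. 131.] [325. 249.]
0.1 0.22 [324.  51.] [324.  57.] [325. 249.]
0.1 0.25 [324.  58.] [324.  63.] [325. 249.]
0.1 0.28 [324.  64.] [325.  67.] [325. 249.]
```

```bash
python3 a.py -.057 -.0 .25
```

```text
t 6.72 tcp [0.4102 0.0786 0.2466] F [ 0.86 -0.66  0.01] q [-0.08  0.21  1.89 -0.    1.04 -1.3 ] open 0.065
  to [0.528  0.0898 0.25  ] t* [-0.107   0.0505 -0.0035] w* [-0.0002 -0.0009 -0.0063]
```

>>> {"method": "step_arm", "body": {"increments": [{"tx": -0.03,"ty": 0.014,"tz": -0.003,"wx": 0,"wy": 0,"wz": 0,"hand": 40},{"tx": -0.06,"ty": 0.028,"tz": -0.003,"wx": 0,"wy": 0,"wz": 0,"hand": 40},{"tx": -0.09,"ty": 0.042,"tz": -0.003,"wx": 0,"wy": 0,"wz": 0,"hand": 40},{"tx": -0.107,"ty": 0.05,"tz": -0.003,"wx": 0,"wy": 0,"wz": 0,"hand": 40},{"tx": -0.107,"ty": 0.05,"tz": -0.003,"wx": 0,"wy": 0,"wz": 0,"hand": 40},{"tx": -0.107,"ty": 0.05,"tz": -0.003,"wx": 0,"wy": 0,"wz": 0,"hand": 40}]}}

```text
t: 7.22
tcp_pos: [0.5278, 0.0894, 0.2493]
eef_rot: [-0.542, -3.093, 0.0]
force: [-0.5, -0.4, 0.6]
opening: 0.0732
```

```bash
cat > w.py <<'E'
from h import *
import sys
q=np.load("q.npy"); q[3]=0
p=bot.snapshot("wrist"); s=bot.sense(); print(s["t"],s["tcp_pos"],s["opening"],s["force"],s["qpos"].round(3))
f=np.clip(p["frame"].astype(float)*1.0,0,255); f=(255*(f/255)**0.5).astype(np.uint8)
r=bot.tip_of("stud_head",p); print([(np.round(x["uv"],1).tolist(),round(x["confidence"],2),onz(p,x["uv"],.168).round(4).tolist()) for x in r[:2]],proj(p,lidpt(q,.165,0,.06)))
p["frame"]=cv2.resize(f[120:320,200:450],None,fx=3,fy=3,interpolation=cv2.INTER_CUBIC); save(p,sys.argv[1])
E
python3 w.py w5; python3 a.py -.058 0 .15
```

```text
7.2667 [0.52650003 0.08943506 0.24927851] 0.0732480806935928 [-0.98574727  0.53551029 -0.90081623] [-0.041  0.374  1.627 -0.     1.144 -1.265]
[([329.8, 205.9], 0.94, [0.5291, 0.0923, 0.168])] [325.92876923 204.29174228]
t 7.32 tcp [0.526  0.0895 0.2494] F [-0.26  0.01 -0.29] q [-0.04  0.37  1.63 -0.    1.14 -1.27] open 0.0736
  to [0.5271 0.0901 0.15  ] t* [-0.001   0.0011  0.0994] w* [-0.0009 -0.0027 -0.006 ]
```

View pics/w5.png

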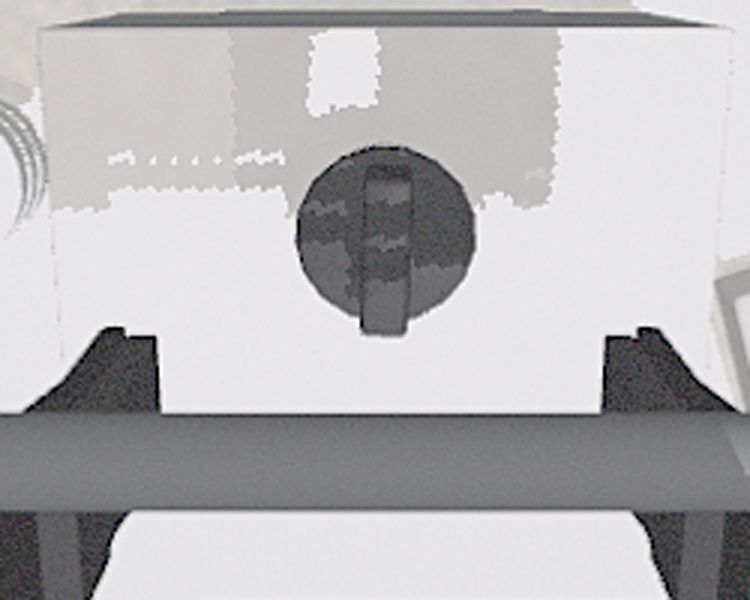

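```bash
python3 - <<'E'
from h import *
p=bot.snapshot("wrist"); s=bot.sense()
for d in [((389,168),(385,308))]:
    A=[onz(p,(200+x/3,120+y/3),.168) for x,y in d]; v=A[0]-A[1]; print(A,np.linalg.norm(v), np.arctan2(v[1],v[0])); print("yaw wing (far dir = toward robot)",np.arctan2(-v[1],-v[0]), (A[0]+A[1])/2)
# skirt circle: edges in crop x 296..476, y 146..322
for d in [((296,235),(476,235)),((386,146),(386,322))]:
    A=[onz(p,(200+x/3,120+y/3),.146) for x,y in d]; print((A[0]+A[1])/2,np.linalg.norm(A[0]-A[1]))
g=p["frame"][:,:,1].astype(int)
for r in (180,190,200,210,215): print(r,g[r,315:342])
E
python3 a.py -.058 0 .15
```

```text
[array([0.50656167, 0.09973338, 0.168     ]), array([0.53887933, 0.08709708, 0.168     ])] 0.0347002449612296 2.7688661209254275
yaw wing (far dir = toward robot) -0.37272653266436573 [0.5227205  0.09341523 0.168     ]
[0.52700864 0.0917674  0.146     ] 0.04702640572088568
[0.52723349 0.09168606 0.146     ] 0.04746224448761641
180 [31 25 36 23 34 25 32 17 23 19 10  6 15 23 19  6 13 18 16 21 15  9 24 40
 28 30 26]
190 [47 46 40 24 30 13 33 25 24 32 31 29 27 19 25 30 19 27 26 26 24 28 15 17
 30 26 26]
200 [30 27 22 32 23 35 26 28 38 45 45 39 48 25 48 50 48 50 48 50 55 36 28 24
 31 23 29]
210 [44 44 47 25 24 23 23 16 24 23 24 33 24 24 26 26 20 26 24 18 17 20 30 53
 50 48 49]
215 [45 40 31 24 37 26 22 31 41 43 40 39 46 47 44 43 39 47 49 50 34 25 29 49
 47 46 47]
t 7.37 tcp [0.5259 0.0895 0.2496] F [ 0.44  0.63 -0.2 ] q [-0.04  0.37  1.63 -0.    1.14 -1.27] open 0.0734
  to [0.5271 0.0901 0.15  ] t* [-0.0011  0.0011  0.0996] w* [-0.0007 -0.0023 -0.0061]
```

>>> {"method": "step_arm", "body": {"increments": [{"tx": -0.0005,"ty": 0.0025,"tz": 0.03,"wx": 0,"wy": 0,"wz": 0.02,"hand": 40},{"tx": -0.0005,"ty": 0.0025,"tz": 0.055,"wx": 0,"wy": 0,"wz": 0.02,"hand": 40},{"tx": -0.0005,"ty": 0.0025,"tz": 0.075,"wx": 0,"wy": 0,"wz": 0.02,"hand": 40},{"tx": -0.0005,"ty": 0.0025,"tz": 0.08,"wx": 0,"wy": 0,"wz": 0.02,"hand": 40},{"tx": -0.0005,"ty": 0.0025,"tz": 0.08,"wx": 0,"wy": 0,"wz": 0.02,"hand": 40}]}}

```text
t: 7.78
tcp_pos: [0.5269, 0.0916, 0.1689]
eef_rot: [-0.572, -3.085, 0.001]
force: [0.7, 0.5, 0.3]
opening: 0.0735
```

```bash
python3 w.py w6; python3 - <<'E'
from h import *
inc([.5271,.0917,.1475],-.37+np.pi)
E
```

```text
7.8333 [0.52822554 0.09157934 0.17020671] 0.07364171204913839 [-0.57806959  0.12650673  0.45498032] [-0.037  0.48   1.709 -0.     0.954 -1.241]
[([326.2, 251.2], 0.64, [0.5283, 0.0918, 0.168])] [322.18364397 250.18781085]
t 7.88 tcp [0.5292 0.0916 0.171 ] F [0.54 0.29 0.13] q [-0.04  0.48  1.71 -0.    0.95 -1.24] open 0.0735
  to [0.5271 0.0917 0.1475] t* [ 0.002  -0.0006  0.0235] w* [0.0004 0.0011 0.0033]
```

View pics/w6.png

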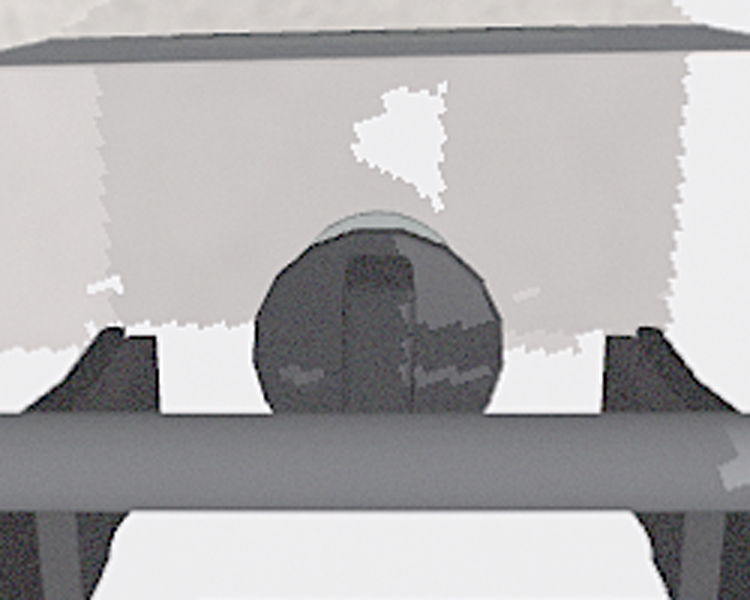

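>>> {"method": "step_arm", "body": {"increments": [{"tx": 0.001,"ty": 0,"tz": 0.008,"wx": 0,"wy": 0,"wz": 0,"hand": 40},{"tx": 0.0015,"ty": 0,"tz": 0.015,"wx": 0,"wy": 0,"wz": 0,"hand": 40},{"tx": 0.0015,"ty": 0,"tz": 0.021,"wx": 0,"wy": 0,"wz": 0,"hand": 40},{"tx": 0.0015,"ty": 0,"tz": 0.023,"wx": 0,"wy": 0,"wz": 0,"hand": 40},{"tx": 0.0015,"ty": 0,"tz": 0.023,"wx": 0,"wy": 0,"wz": 0,"hand": 40},{"tx": 0.0015,"ty": 0,"tz": 0.023,"wx": 0,"wy": 0,"wz": 0,"hand": 40}]}}

```text
t: 8.38
tcp_pos: [0.5276, 0.0921, 0.1469]
eef_rot: [-0.573, -3.089, 0.0]
force: [-0.3, -0.5, -0.6]
opening: 0.0734
```

```bash
python3 - <<'E'
from h import *
inc([.5271,.0917,.1475],-.37+np.pi)
E
```

```text
t 8.38 tcp [0.5276 0.0921 0.1469] F [-0.32 -0.46 -0.57] q [-0.04  0.51  1.73  0.    0.9  -1.24] open 0.0734
  to [0.5271 0.0917 0.1475] t* [ 0.0003 -0.0006 -0.0006] w* [-0.0001 -0.0003  0.0032]
```

>>> {"method": "step_arm", "body": {"increments": [{"tx": 0,"ty": 0,"tz": -0.001,"wx": 0,"wy": 0,"wz": 0,"hand": 255},{"tx": 0,"ty": 0,"tz": -0.001,"wx": 0,"wy": 0,"wz": 0,"hand": 255},{"tx": 0,"ty": 0,"tz": -0.001,"wx": 0,"wy": 0,"wz": 0,"hand": 255},{"tx": 0,"ty": 0,"tz": -0.001,"wx": 0,"wy": 0,"wz": 0,"hand": 255},{"tx": 0,"ty": 0,"tz": -0.001,"wx": 0,"wy": 0,"wz": 0,"hand": 255},{"tx": 0,"ty": 0,"tz": -0.001,"wx": 0,"wy": 0,"wz": 0,"hand": 255},{"tx": 0,"ty": 0,"tz": -0.001,"wx": 0,"wy": 0,"wz": 0,"hand": 255},{"tx": 0,"ty": 0,"tz": -0.001,"wx": 0,"wy": 0,"wz": 0,"hand": 255}]}}

```text
t: 9.05
tcp_pos: [0.5276, 0.0921, 0.1481]
eef_rot: [0.573, 3.089, -0.0]
force: [1.1, -0.5, 0.8]
opening: 0.0282
```

```bash
python3 - <<'E'
from h import *
inc([.5271,.0917,.1475],-.37+np.pi)
E
python3 w.py w7
```

```text
t 9.05 tcp [0.5276 0.0921 0.1481] F [ 1.12 -0.51  0.78] q [-0.04  0.51  1.73 -0.    0.9  -1.24] open 0.0282
  to [0.5271 0.0917 0.1475] t* [ 0.0003 -0.0006  0.0006] w* [-0.      0.      0.0032]
9.1 [0.52758668 0.09215146 0.14804244] 0.023951327837077176 [-0.67352516  0.07030423  0.68520859] [-0.036  0.513  1.73   0.     0.899 -1.24 ]
[([326.5, 269.5], 0.59, [0.5289, 0.0925, 0.168])] [319.97009537 267.7147746 ]
```

View pics/w7.png

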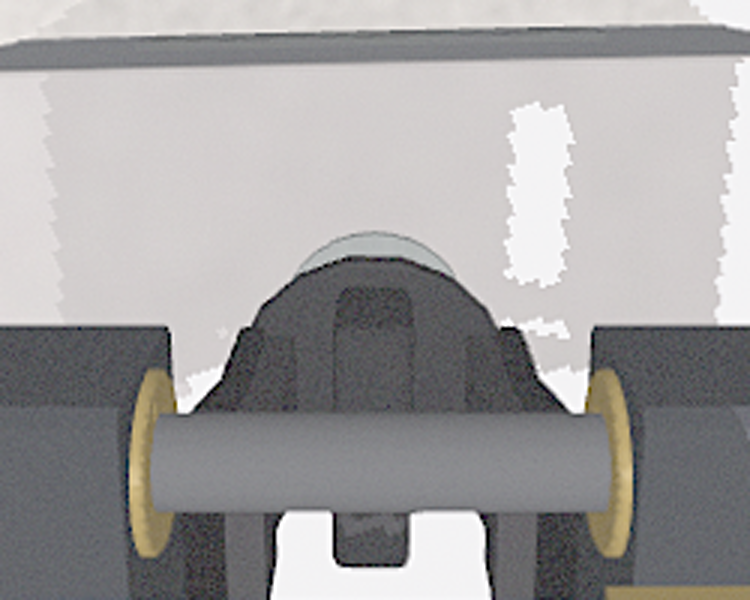

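>>> {"method": "step_arm", "body": {"increments": [{"tx": 0,"ty": -0.0008,"tz": 0,"wx": 0,"wy": 0,"wz": 0,"hand": 255},{"tx": 0,"ty": -0.0008,"tz": 0,"wx": 0,"wy": 0,"wz": 0,"hand": 255},{"tx": 0,"ty": -0.0008,"tz": 0,"wx": 0,"wy": 0,"wz": 0,"hand": 255},{"tx": 0,"ty": -0.0008,"tz": 0,"wx": 0,"wy": 0,"wz": 0,"hand": 255},{"tx": 0,"ty": -0.0008,"tz": 0,"wx": 0,"wy": 0,"wz": 0,"hand": 255}]}}

```text
t: 9.57
tcp_pos: [0.5272, 0.0912, 0.1481]
eef_rot: [-0.573, -3.089, 0.001]
force: [0.2, -1.1, 1.4]
opening: 0.0115
```

```bash
python3 - <<'E'
from h import *
inc([.5271,.0917,.1475],-.37+np.pi)
print(bot.sense()["ft_torque"])
E
python3 w.py w8
```

```text
t 9.57 tcp [0.5272 0.0912 0.1481] F [ 0.16 -1.08  1.37] q [-0.04  0.51  1.73 -0.    0.9  -1.24] open 0.0115
  to [0.5271 0.0917 0.1475] t* [0.0003 0.0005 0.0006] w* [-0.0005 -0.      0.0033]
[-0.20902763 -0.09912824  0.00639943]
9.6167 [0.52718965 0.09116344 0.14804226] 0.01192077262645517 [-0.22588646 -2.78376423  1.04134911] [-3.800e-02  5.120e-01  1.731e+00 -1.000e-03  8.990e-01 -1.241e+00]
[([327.7, 266.9], 0.93, [0.5276, 0.0925, 0.168])] [322.34659422 267.69995545]
```

View pics/w8.png

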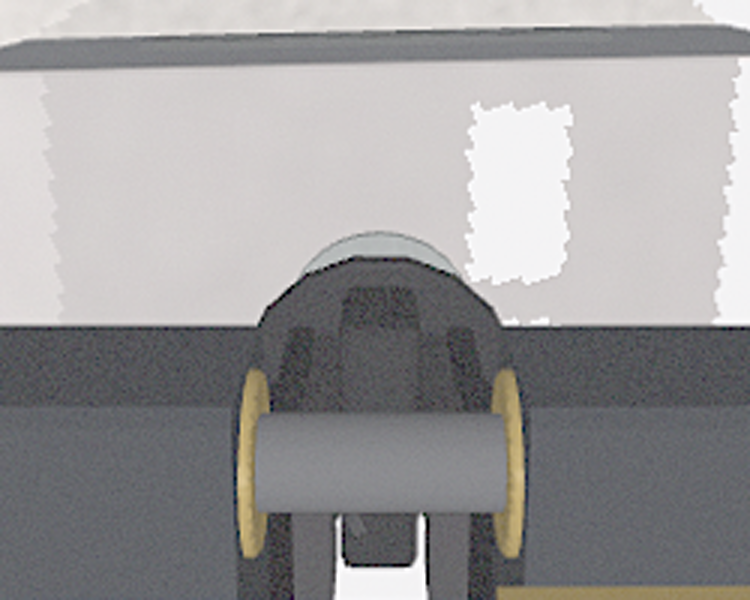

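>>> {"method": "step_arm", "body": {"increments": [{"tx": 0,"ty": 0,"tz": 0.001,"wx": 0,"wy": 0,"wz": 0,"hand": 255},{"tx": 0,"ty": 0,"tz": 0.002,"wx": 0,"wy": 0,"wz": 0,"hand": 255},{"tx": 0,"ty": 0,"tz": 0.003,"wx": 0,"wy": 0,"wz": 0,"hand": 255},{"tx": 0,"ty": 0,"tz": 0.004,"wx": 0,"wy": 0,"wz": 0,"hand": 255},{"tx": 0,"ty": 0,"tz": 0.005,"wx": 0,"wy": 0,"wz": 0,"hand": 255},{"tx": 0,"ty": 0,"tz": 0.006,"wx": 0,"wy": 0,"wz": 0,"hand": 255},{"tx": 0,"ty": 0,"tz": 0.007,"wx": 0,"wy": 0,"wz": 0,"hand": 255},{"tx": 0,"ty": 0,"tz": 0.008,"wx": 0,"wy": 0,"wz": 0,"hand": 255}]}}

```text
t: 10.33
tcp_pos: [0.5272, 0.0912, 0.1402]
eef_rot: [-0.573, -3.089, 0.001]
force: [-2.6, -1.8, 6.0]
opening: 0.0117
```

```bash
cat > m.py <<'E'
from h import *
bot.snapshot("top")
s=[]
for i in range(2): bot.snapshot("scene"); s.append(bot.sense())
print(s[-1]["t"],s[-1]["tcp_pos"].round(4),np.mean([a["force"] for a in s],0).round(2),s[-1]["ft_torque"].round(3),s[-1]["opening"].round(4),s[-1]["eef_rot"].round(3), "yaw",np.arctan2(*(R.from_rotvec(s[-1]["eef_rot"]).apply([1,0,0])[1::-1])).round(4),"q6",s[-1]["qpos"][5].round(3))
E
python3 m.py
```

```text
Traceback (most recent call last):
  File "m.py", line 5, in <module>
    print(s[-1]["t"],s[-1]["tcp_pos"].round(4),np.mean([a["force"] for a in s],0).round(2),s[-1]["ft_torque"].round(3),s[-1]["opening"].round(4),s[-1]["eef_rot"].round(3), "yaw",np.arctan2(*(R.from_rotvec(s[-1]["eef_rot"]).apply([1,0,0])[1::-1])).round(4),"q6",s[-1]["qpos"][5].round(3))
                                                                                                                       ^^^^^^^^^^^^^^^^^^^^^^
AttributeError: 'float' object has no attribute 'round'
```

```bash
sed -i 's/s\[-1\]\["opening"\].round(4)/round(float(s[-1]["opening"]),4)/; s/range(2)/range(3)/' m.py; python3 m.py
```

```text
10.6833 [0.5273 0.0912 0.1402] [-2.24 -2.94  5.77] [-0.484  0.197 -0.015] 0.0119 [-5.730e-01 -3.089e+00  1.000e-03] yaw 2.775 q6 -1.241
```

>>> {"method": "step_arm", "body": {"increments": [{"tx": 0,"ty": 0,"tz": 0.0005,"wx": 0,"wy": 0,"wz": 0,"hand": 255},{"tx": 0,"ty": 0,"tz": 0.001,"wx": 0,"wy": 0,"wz": 0,"hand": 255},{"tx": 0,"ty": 0,"tz": 0.0015,"wx": 0,"wy": 0,"wz": 0,"hand": 255},{"tx": 0,"ty": 0,"tz": 0.002,"wx": 0,"wy": 0,"wz": 0,"hand": 255}]}}

```text
t: 11.02
tcp_pos: [0.5273, 0.0912, 0.1383]
eef_rot: [-0.573, -3.089, 0.001]
force: [-2.5, -2.7, 7.1]
opening: 0.0118
```

>>> {"method": "step_arm", "body": {"increments": [{"tx": 0,"ty": 0,"tz": 0.0005,"wx": 0,"wy": 0,"wz": 0,"hand": 255},{"tx": 0,"ty": 0,"tz": 0.001,"wx": 0,"wy": 0,"wz": 0,"hand": 255},{"tx": 0,"ty": 0,"tz": 0.001,"wx": 0,"wy": 0,"wz": 0,"hand": 255}]}}

```text
t: 11.27
tcp_pos: [0.5273, 0.0912, 0.1373]
eef_rot: [0.573, 3.089, -0.0]
force: [-2.5, -3.0, 6.1]
opening: 0.0119
```

>>> {"method": "step_arm", "body": {"increments": [{"tx": 0,"ty": 0,"tz": 0.0005,"wx": 0,"wy": 0,"wz": 0,"hand": 255},{"tx": 0,"ty": 0,"tz": 0.0005,"wx": 0,"wy": 0,"wz": 0,"hand": 255}]}}

```text
t: 11.43
tcp_pos: [0.5273, 0.0912, 0.1368]
eef_rot: [0.573, 3.089, -0.001]
force: [-2.4, -3.0, 6.2]
opening: 0.0119
```

>>> {"method": "step_arm", "body": {"increments": [{"tx": 0,"ty": 0,"tz": 0.0005,"wx": 0,"wy": 0,"wz": 0,"hand": 255},{"tx": 0,"ty": 0,"tz": 0.001,"wx": 0,"wy": 0,"wz": 0,"hand": 255},{"tx": 0,"ty": 0,"tz": 0.001,"wx": 0,"wy": 0,"wz": 0,"hand": 255}]}}

```text
t: 11.68
tcp_pos: [0.5273, 0.0912, 0.1359]
eef_rot: [0.573, 3.089, -0.001]
force: [-2.5, -2.4, 7.6]
opening: 0.0117
```

>>> {"method": "step_arm", "body": {"increments": [{"tx": 0,"ty": 0,"tz": 0.0005,"wx": 0,"wy": 0,"wz": 0,"hand": 255},{"tx": 0,"ty": 0,"tz": 0.0005,"wx": 0,"wy": 0,"wz": 0,"hand": 255}]}}

```text
t: 11.85
tcp_pos: [0.5273, 0.0912, 0.1354]
eef_rot: [0.573, 3.089, -0.0]
force: [-2.1, -3.0, 7.2]
opening: 0.0116
```

>>> {"method": "step_arm", "body": {"increments": [{"tx": 0,"ty": 0,"tz": 0.0005,"wx": 0,"wy": 0,"wz": 0,"hand": 255},{"tx": 0,"ty": 0,"tz": 0.001,"wx": 0,"wy": 0,"wz": 0,"hand": 255},{"tx": 0,"ty": 0,"tz": 0.001,"wx": 0,"wy": 0,"wz": 0,"hand": 255}]}}

```text
t: 12.1
tcp_pos: [0.5273, 0.0913, 0.1344]
eef_rot: [0.573, 3.089, -0.001]
force: [-2.2, -2.5, 7.6]
opening: 0.0116
```

>>> {"method": "step_arm", "body": {"increments": [{"tx": 0,"ty": 0,"tz": 0.0005,"wx": 0,"wy": 0,"wz": 0,"hand": 255},{"tx": 0,"ty": 0,"tz": 0.0005,"wx": 0,"wy": 0,"wz": 0,"hand": 255}]}}

```text
t: 12.27
tcp_pos: [0.5273, 0.0912, 0.1339]
eef_rot: [0.573, 3.089, -0.001]
force: [-2.7, -2.5, 7.7]
opening: 0.0118
```

>>> {"method": "step_arm", "body": {"increments": [{"tx": 0,"ty": 0,"tz": 0.0005,"wx": 0,"wy": 0,"wz": 0,"hand": 255},{"tx": 0,"ty": 0,"tz": 0.001,"wx": 0,"wy": 0,"wz": 0,"hand": 255},{"tx": 0,"ty": 0,"tz": 0.001,"wx": 0,"wy": 0,"wz": 0,"hand": 255}]}}

```text
t: 12.52
tcp_pos: [0.5273, 0.0912, 0.133]
eef_rot: [0.573, 3.089, -0.001]
force: [-1.8, -3.4, 8.0]
opening: 0.0118
```

>>> {"method": "step_arm", "body": {"increments": [{"tx": 0,"ty": 0,"tz": 0.0005,"wx": 0,"wy": 0,"wz": 0,"hand": 255},{"tx": 0,"ty": 0,"tz": 0.0005,"wx": 0,"wy": 0,"wz": 0,"hand": 255}]}}

```text
t: 12.68
tcp_pos: [0.5273, 0.0912, 0.1325]
eef_rot: [0.573, 3.089, -0.001]
force: [-1.6, -3.2, 8.8]
opening: 0.0117
```

>>> {"method": "step_arm", "body": {"increments": [{"tx": 0,"ty": 0,"tz": 0.0005,"wx": 0,"wy": 0,"wz": 0,"hand": 255},{"tx": 0,"ty": 0,"tz": 0.001,"wx": 0,"wy": 0,"wz": 0,"hand": 255},{"tx": 0,"ty": 0,"tz": 0.001,"wx": 0,"wy": 0,"wz": 0,"hand": 255}]}}

```text
t: 12.93
tcp_pos: [0.5273, 0.0912, 0.1315]
eef_rot: [0.573, 3.089, -0.0]
force: [-3.1, -3.4, 8.2]
opening: 0.0115
```

>>> {"method": "step_arm", "body": {"increments": [{"tx": 0,"ty": 0,"tz": 0.0003,"wx": 0,"wy": 0,"wz": 0,"hand": 255},{"tx": 0,"ty": 0,"tz": 0.0003,"wx": 0,"wy": 0,"wz": 0,"hand": 255}]}}

```text
t: 13.1
tcp_pos: [0.5273, 0.0913, 0.1313]
eef_rot: [0.573, 3.089, -0.0]
force: [-2.2, -2.5, 8.1]
opening: 0.0119
```

>>> {"method": "step_arm", "body": {"increments": [{"tx": 0,"ty": 0,"tz": 0.0005,"wx": 0,"wy": 0,"wz": 0,"hand": 255},{"tx": 0,"ty": 0,"tz": 0.001,"wx": 0,"wy": 0,"wz": 0,"hand": 255},{"tx": 0,"ty": 0,"tz": 0.001,"wx": 0,"wy": 0,"wz": 0,"hand": 255}]}}

```text
t: 13.35
tcp_pos: [0.5273, 0.0912, 0.1303]
eef_rot: [0.573, 3.089, -0.001]
force: [-3.3, -3.3, 8.8]
opening: 0.012
```

>>> {"method": "step_arm", "body": {"increments": [{"tx": 0,"ty": 0,"tz": 0.0003,"wx": 0,"wy": 0,"wz": 0,"hand": 255},{"tx": 0,"ty": 0,"tz": 0.0003,"wx": 0,"wy": 0,"wz": 0,"hand": 255}]}}

```text
t: 13.52
tcp_pos: [0.5273, 0.0912, 0.1301]
eef_rot: [0.573, 3.089, -0.0]
force: [-1.9, -3.5, 8.0]
opening: 0.0115
```

>>> {"method": "step_arm", "body": {"increments": [{"tx": 0,"ty": 0,"tz": 0.0004,"wx": 0,"wy": 0,"wz": 0,"hand": 255},{"tx": 0,"ty": 0,"tz": 0.0004,"wx": 0,"wy": 0,"wz": 0,"hand": 255}]}}

```text
t: 13.68
tcp_pos: [0.5273, 0.0912, 0.1296]
eef_rot: [0.573, 3.089, -0.001]
force: [-3.1, -2.4, 8.6]
opening: 0.0118
```

>>> {"method": "step_arm", "body": {"increments": [{"tx": 0,"ty": 0,"tz": 0.0003,"wx": 0,"wy": 0,"wz": 0,"hand": 255},{"tx": 0,"ty": 0,"tz": 0.0003,"wx": 0,"wy": 0,"wz": 0,"hand": 255}]}}

```text
t: 13.85
tcp_pos: [0.5273, 0.0912, 0.1294]
eef_rot: [0.573, 3.089, -0.001]
force: [-2.5, -2.2, 8.5]
opening: 0.0118
```

>>> {"method": "step_arm", "body": {"increments": [{"tx": 0,"ty": 0,"tz": 0.0004,"wx": 0,"wy": 0,"wz": 0,"hand": 255},{"tx": 0,"ty": 0,"tz": 0.0004,"wx": 0,"wy": 0,"wz": 0,"hand": 255}]}}

```text
t: 14.02
tcp_pos: [0.5273, 0.0913, 0.129]
eef_rot: [0.573, 3.089, -0.0]
force: [-3.4, -3.2, 8.8]
opening: 0.0117
```

>>> {"method": "step_arm", "body": {"increments": [{"tx": 0,"ty": 0,"tz": 0.0003,"wx": 0,"wy": 0,"wz": 0,"hand": 255},{"tx": 0,"ty": 0,"tz": 0.0003,"wx": 0,"wy": 0,"wz": 0,"hand": 255}]}}

```text
t: 14.18
tcp_pos: [0.5273, 0.0912, 0.1287]
eef_rot: [0.573, 3.089, -0.0]
force: [-3.7, -3.4, 8.2]
opening: 0.0118
```

>>> {"method": "step_arm", "body": {"increments": [{"tx": 0,"ty": 0,"tz": 0.0004,"wx": 0,"wy": 0,"wz": 0,"hand": 255},{"tx": 0,"ty": 0,"tz": 0.0004,"wx": 0,"wy": 0,"wz": 0,"hand": 255}]}}

```text
t: 14.35
tcp_pos: [0.5273, 0.0912, 0.1283]
eef_rot: [0.573, 3.089, -0.0]
force: [-2.2, -3.2, 9.6]
opening: 0.0119
```

>>> {"method": "step_arm", "body": {"increments": [{"tx": 0,"ty": 0,"tz": 0.0003,"wx": 0,"wy": 0,"wz": 0,"hand": 255},{"tx": 0,"ty": 0,"tz": 0.0003,"wx": 0,"wy": 0,"wz": 0,"hand": 255}]}}

```text
t: 14.52
tcp_pos: [0.5273, 0.0912, 0.128]
eef_rot: [0.573, 3.089, -0.001]
force: [-3.5, -2.5, 8.3]
opening: 0.0118
```

>>> {"method": "step_arm", "body": {"increments": [{"tx": 0,"ty": 0,"tz": 0.0004,"wx": 0,"wy": 0,"wz": 0,"hand": 255},{"tx": 0,"ty": 0,"tz": 0.0004,"wx": 0,"wy": 0,"wz": 0,"hand": 255}]}}

```text
t: 14.68
tcp_pos: [0.5273, 0.0912, 0.1276]
eef_rot: [0.573, 3.089, -0.001]
force: [-3.5, -3.7, 9.4]
opening: 0.0118
```

>>> {"method": "step_arm", "body": {"increments": [{"tx": 0,"ty": 0,"tz": 0.0003,"wx": 0,"wy": 0,"wz": 0,"hand": 255},{"tx": 0,"ty": 0,"tz": 0.0003,"wx": 0,"wy": 0,"wz": 0,"hand": 255}]}}

```text
t: 14.85
tcp_pos: [0.5273, 0.0912, 0.1273]
eef_rot: [0.573, 3.089, -0.001]
force: [-3.2, -2.6, 9.1]
opening: 0.0119
```

>>> {"method": "step_arm", "body": {"increments": [{"tx": 0,"ty": 0,"tz": 0.0004,"wx": 0,"wy": 0,"wz": 0,"hand": 255},{"tx": 0,"ty": 0,"tz": 0.0004,"wx": 0,"wy": 0,"wz": 0,"hand": 255}]}}

```text
t: 15.02
tcp_pos: [0.5273, 0.0913, 0.127]
eef_rot: [0.573, 3.089, -0.0]
force: [-2.7, -3.0, 10.2]
opening: 0.0112
```

>>> {"method": "step_arm", "body": {"increments": [{"tx": 0,"ty": 0,"tz": 0.0003,"wx": 0,"wy": 0,"wz": 0,"hand": 255},{"tx": 0,"ty": 0,"tz": 0.0003,"wx": 0,"wy": 0,"wz": 0,"hand": 255}]}}

```text
t: 15.18
tcp_pos: [0.5273, 0.0913, 0.1269]
eef_rot: [0.572, 3.089, -0.001]
force: [-3.5, -3.3, 10.8]
opening: 0.0117
```

```bash
python3 m.py
```

```text
15.3833 [0.5273 0.0912 0.1269] [-3.27 -3.01 10.83] [-0.496  0.481 -0.023] 0.012 [ 0.572  3.089 -0.   ] yaw 2.775 q6 -1.241
```

>>> {"method": "step_arm", "body": {"increments": [{"tx": 0,"ty": 0,"tz": 0.0003,"wx": 0,"wy": 0,"wz": 0,"hand": 255},{"tx": 0,"ty": 0,"tz": 0.0003,"wx": 0,"wy": 0,"wz": 0,"hand": 255}]}}

```text
t: 15.55
tcp_pos: [0.5273, 0.0912, 0.1268]
eef_rot: [0.572, 3.088, -0.001]
force: [-3.1, -3.2, 12.3]
opening: 0.0115
```

```bash
python3 m.py
```

```text
15.75 [0.5273 0.0913 0.1269] [-3.91 -2.83 12.54] [-0.489  0.563  0.045] 0.012 [ 0.572  3.088 -0.   ] yaw 2.775 q6 -1.241
```

>>> {"method": "step_arm", "body": {"increments": [{"tx": 0.0002,"ty": -0.0004,"tz": 0.0003,"wx": 0,"wy": 0,"wz": 0,"hand": 255},{"tx": 0.0002,"ty": -0.0004,"tz": 0.0003,"wx": 0,"wy": 0,"wz": 0,"hand": 255}]}}

```text
t: 15.92
tcp_pos: [0.5273, 0.0912, 0.1268]
eef_rot: [0.573, 3.088, 0.001]
force: [-3.1, -1.7, 13.4]
opening: 0.0115
```

```bash
python3 m.py
```

```text
16.1167 [0.5273 0.0912 0.1268] [-3.46 -2.45 13.96] [-0.333  0.603 -0.   ] 0.0123 [0.573 3.088 0.   ] yaw 2.7749 q6 -1.242
```

>>> {"method": "step_arm", "body": {"increments": [{"tx": 0,"ty": 0,"tz": 0,"wx": 0,"wy": 0,"wz": 0.04,"hand": 255},{"tx": 0,"ty": 0,"tz": 0,"wx": 0,"wy": 0,"wz": 0.08,"hand": 255},{"tx": 0,"ty": 0,"tz": 0,"wx": 0,"wy": 0,"wz": 0.12,"hand": 255},{"tx": 0,"ty": 0,"tz": 0,"wx": 0,"wy": 0,"wz": 0.16,"hand": 255}]}}

```text
t: 16.45
tcp_pos: [0.5274, 0.0914, 0.1268]
eef_rot: [0.821, 3.031, 0.001]
force: [-2.4, -1.8, 13.5]
opening: 0.012
```

```bash
python3 m.py
```

```text
16.65 [0.5274 0.0914 0.1268] [-3.11 -1.28 12.95] [-0.207  0.505 -0.015] 0.0118 [8.180e-01 3.032e+00 1.000e-03] yaw 2.6145 q6 -1.082
```

>>> {"method": "step_arm", "body": {"increments": [{"tx": 0,"ty": 0,"tz": 0.0002,"wx": 0,"wy": 0,"wz": 0.0,"hand": 255},{"tx": 0,"ty": 0,"tz": 0.0002,"wx": 0,"wy": 0,"wz": 0.05,"hand": 255},{"tx": 0,"ty": 0,"tz": 0.0002,"wx": 0,"wy": 0,"wz": 0.1,"hand": 255},{"tx": 0,"ty": 0,"tz": 0.0002,"wx": 0,"wy": 0,"wz": 0.15,"hand": 255},{"tx": 0,"ty": 0,"tz": 0.0002,"wx": 0,"wy": 0,"wz": 0.2,"hand": 255},{"tx": 0,"ty": 0,"tz": 0.0002,"wx": 0,"wy": 0,"wz": 0.25,"hand": 255}]}}

```text
t: 17.15
tcp_pos: [0.5277, 0.0917, 0.1268]
eef_rot: [1.193, 2.904, 0.003]
force: [-3.7, -0.6, 14.3]
opening: 0.0117
```

```bash
python3 m.py; python3 w.py w9
```

```text
17.35 [0.5278 0.0917 0.1268] [-2.91  0.09 13.9 ] [-0.115  0.441 -0.016] 0.0117 [1.19  2.906 0.003] yaw 2.3643 q6 -0.832
17.4 [0.52771724 0.09174949 0.12673758] 0.011612385454933717 [-3.75762485 -0.14159014 14.53196993] [-0.037  0.545  1.748  0.002  0.846 -0.832]
[([325.6, 269.6], 0.76, [0.5211, 0.0987, 0.168])] [320.61982668 293.97680106]
```

View pics/w9.png

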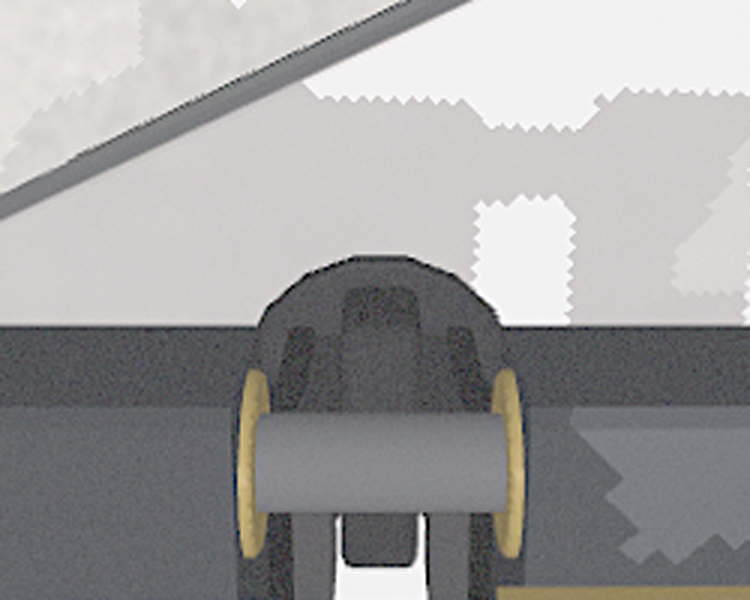

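The wing turns with the jaws and sits square between the pads, and the push is steady at about 14 N. Continuing the turn.

>>> {"method": "step_arm", "body": {"increments": [{"tx": 0,"ty": 0,"tz": 0,"wx": 0,"wy": 0,"wz": 0.05,"hand": 255},{"tx": 0,"ty": 0,"tz": 0,"wx": 0,"wy": 0,"wz": 0.1,"hand": 255},{"tx": 0,"ty": 0,"tz": 0,"wx": 0,"wy": 0,"wz": 0.15,"hand": 255},{"tx": 0,"ty": 0,"tz": 0.0,"wx": 0,"wy": 0,"wz": 0.2,"hand": 255},{"tx": 0,"ty": 0,"tz": 0,"wx": 0,"wy": 0,"wz": 0.25,"hand": 255},{"tx": 0,"ty": 0,"tz": 0,"wx": 0,"wy": 0,"wz": 0.3,"hand": 255}]}}

```text
t: 17.95
tcp_pos: [0.5281, 0.092, 0.1268]
eef_rot: [1.614, 2.693, 0.005]
force: [-2.3, 0.3, 13.8]
opening: 0.012
```

```bash
python3 m.py
```

```text
18.15 [0.5281 0.092  0.1268] [-2.48  0.98 14.02] [ 0.1    0.344 -0.053] 0.0116 [1.611 2.695 0.005] yaw 2.064 q6 -0.532
```

>>> {"method": "step_arm", "body": {"increments": [{"tx": 0,"ty": 0,"tz": 0,"wx": 0,"wy": 0,"wz": 0.05,"hand": 255},{"tx": 0,"ty": 0,"tz": 0,"wx": 0,"wy": 0,"wz": 0.1,"hand": 255},{"tx": 0,"ty": 0,"tz": 0,"wx": 0,"wy": 0,"wz": 0.15,"hand": 255},{"tx": 0,"ty": 0,"tz": 0.0,"wx": 0,"wy": 0,"wz": 0.2,"hand": 255},{"tx": 0,"ty": 0,"tz": 0,"wx": 0,"wy": 0,"wz": 0.25,"hand": 255},{"tx": 0,"ty": 0,"tz": 0,"wx": 0,"wy": 0,"wz": 0.3,"hand": 255}]}}

```text
t: 18.65
tcp_pos: [0.5286, 0.0922, 0.1268]
eef_rot: [1.998, 2.421, 0.007]
force: [-1.0, 1.0, 13.0]
opening: 0.0116
```

```bash
python3 m.py
```

```text
18.85 [0.5287 0.0922 0.1268] [-1.72  1.14 12.66] [0.236 0.249 0.011] 0.0118 [1.996 2.423 0.007] yaw 1.7638 q6 -0.232
```

Force dipped slightly, so I'll add 0.2 mm first and then go on turning.

>>> {"method": "step_arm", "body": {"increments": [{"tx": 0,"ty": 0,"tz": 0.0002,"wx": 0,"wy": 0,"wz": 0,"hand": 255},{"tx": 0,"ty": 0,"tz": 0.0002,"wx": 0,"wy": 0,"wz": 0.05,"hand": 255},{"tx": 0,"ty": 0,"tz": 0.0002,"wx": 0,"wy": 0,"wz": 0.1,"hand": 255},{"tx": 0,"ty": 0,"tz": 0.0002,"wx": 0,"wy": 0,"wz": 0.15,"hand": 255},{"tx": 0,"ty": 0,"tz": 0.0002,"wx": 0,"wy": 0,"wz": 0.2,"hand": 255},{"tx": 0,"ty": 0,"tz": 0.0002,"wx": 0,"wy": 0,"wz": 0.25,"hand": 255},{"tx": 0,"ty": 0,"tz": 0.0002,"wx": 0,"wy": 0,"wz": 0.3,"hand": 255}]}}

```text
t: 19.43
tcp_pos: [0.5292, 0.0922, 0.1268]
eef_rot: [2.338, 2.095, 0.009]
force: [-0.6, 0.8, 12.6]
opening: 0.012
```

```bash
python3 m.py
```

```text
19.6333 [0.5292 0.0922 0.1268] [-0.77  1.51 13.22] [ 0.187  0.165 -0.075] 0.0117 [2.335 2.098 0.009] yaw 1.4638 q6 0.068
```

>>> {"method": "step_arm", "body": {"increments": [{"tx": 0,"ty": 0,"tz": 0.0001,"wx": 0,"wy": 0,"wz": 0.05,"hand": 255},{"tx": 0,"ty": 0,"tz": 0.0001,"wx": 0,"wy": 0,"wz": 0.1,"hand": 255},{"tx": 0,"ty": 0,"tz": 0.0001,"wx": 0,"wy": 0,"wz": 0.15,"hand": 255},{"tx": 0,"ty": 0,"tz": 0.0001,"wx": 0,"wy": 0,"wz": 0.2,"hand": 255},{"tx": 0,"ty": 0,"tz": 0.0001,"wx": 0,"wy": 0,"wz": 0.23,"hand": 255}]}}

```text
t: 20.05
tcp_pos: [0.5296, 0.0921, 0.1268]
eef_rot: [2.562, 1.814, 0.01]
force: [-1.3, 1.5, 12.4]
opening: 0.0118
```

```bash
python3 m.py; python3 w.py w10
```

```text
20.25 [0.5296 0.0921 0.1268] [-0.68  0.87 13.05] [ 0.149  0.133 -0.042] 0.0115 [2.561 1.816 0.01 ] yaw 1.2339 q6 0.298
20.3 [0.52960968 0.09208063 0.12681902] 0.011482049777943515 [-0.52404981  0.63889658 13.51706952] [-0.037  0.546  1.747  0.003  0.842  0.298]
[([330.0, 268.0], 0.59, [0.5342, 0.1016, 0.168])] [322.3234648  299.25752804]
```

View pics/w10.png

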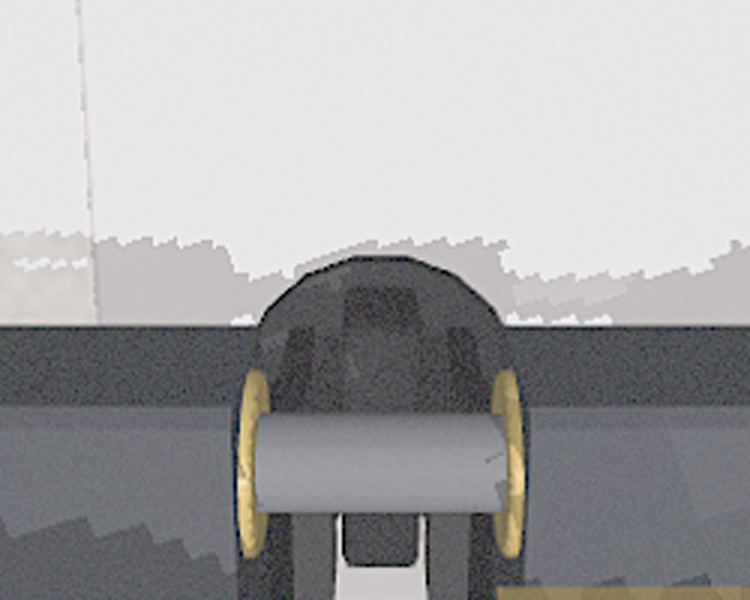

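>>> {"method": "step_arm", "body": {"increments": [{"tx": 0,"ty": 0,"tz": -0.0005,"wx": 0,"wy": 0,"wz": 0,"hand": 255},{"tx": 0,"ty": 0,"tz": -0.001,"wx": 0,"wy": 0,"wz": 0,"hand": 255},{"tx": 0,"ty": 0,"tz": -0.0015,"wx": 0,"wy": 0,"wz": 0,"hand": 255},{"tx": 0,"ty": 0,"tz": -0.0015,"wx": 0,"wy": 0,"wz": 0,"hand": 255}]}}

```text
t: 20.68
tcp_pos: [0.5296, 0.092, 0.1279]
eef_rot: [2.561, 1.816, 0.01]
force: [0.3, 1.4, 8.7]
opening: 0.0117
```

```bash
python3 m.py
```

```text
20.8833 [0.5296 0.0921 0.1278] [0.6  0.99 9.37] [ 0.157 -0.059 -0.014] 0.0121 [2.561 1.816 0.01 ] yaw 1.2338 q6 0.298
```

>>> {"method": "step_arm", "body": {"increments": [{"tx": 0,"ty": 0,"tz": -0.0005,"wx": 0,"wy": 0,"wz": 0,"hand": 255},{"tx": 0,"ty": 0,"tz": -0.0005,"wx": 0,"wy": 0,"wz": 0,"hand": 255},{"tx": 0,"ty": 0,"tz": -0.0005,"wx": 0,"wy": 0,"wz": 0,"hand": 40},{"tx": 0,"ty": 0,"tz": -0.0005,"wx": 0,"wy": 0,"wz": 0,"hand": 40},{"tx": 0,"ty": 0,"tz": -0.0005,"wx": 0,"wy": 0,"wz": 0,"hand": 40},{"tx": 0,"ty": 0,"tz": -0.0005,"wx": 0,"wy": 0,"wz": 0,"hand": 40},{"tx": 0,"ty": 0,"tz": -0.0005,"wx": 0,"wy": 0,"wz": 0,"hand": 40},{"tx": 0,"ty": 0,"tz": -0.0005,"wx": 0,"wy": 0,"wz": 0,"hand": 40}]}}

```text
t: 21.55
tcp_pos: [0.5308, 0.0913, 0.128]
eef_rot: [2.558, 1.815, 0.011]
force: [3.0, -2.5, 4.6]
opening: 0.0435
```

```bash
python3 m.py; python3 w.py w11
```

```text
21.75 [0.5266 0.0916 0.1264] [-0.33 -0.5   0.11] [-0.016 -0.054 -0.033] 0.0596 [-2.561e+00 -1.817e+00  1.000e-03] yaw 1.2343 q6 0.298
21.8 [0.52595759 0.09156167 0.12617225] 0.06380883608318817 [ 0.49466601 -0.63712139 -0.45324764] [-3.80e-02  5.46e-01  1.75e+00  1.00e-03  8.48e-01  2.98e-01]
[] [328.64486638 296.65285376]
```

View pics/w11.png

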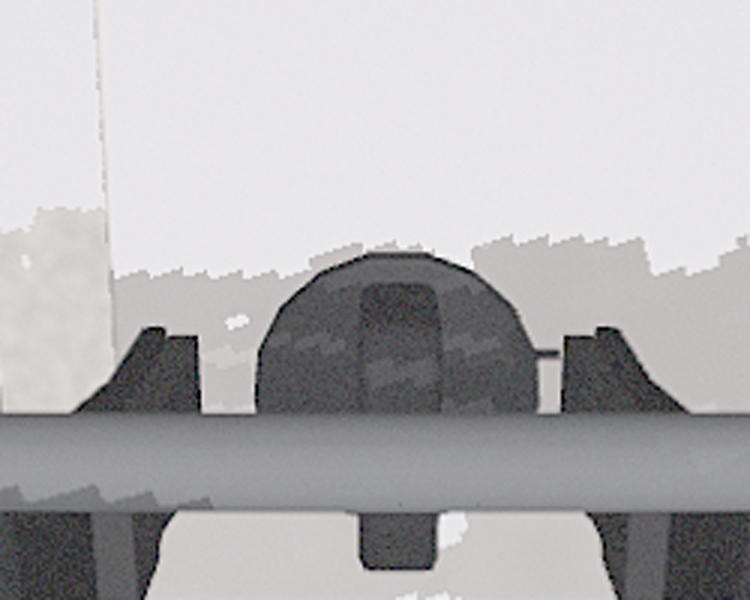

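>>> {"method": "step_arm", "body": {"increments": [{"tx": 0,"ty": 0,"tz": -0.005,"wx": 0,"wy": 0,"wz": 0,"hand": 40},{"tx": 0,"ty": 0,"tz": -0.02,"wx": 0,"wy": 0,"wz": 0,"hand": 40},{"tx": 0,"ty": 0,"tz": -0.045,"wx": 0,"wy": 0,"wz": 0,"hand": 40},{"tx": 0,"ty": 0,"tz": -0.08,"wx": 0,"wy": 0,"wz": 0,"hand": 40},{"tx": 0,"ty": 0,"tz": -0.11,"wx": 0,"wy": 0,"wz": 0,"hand": 40},{"tx": 0,"ty": 0,"tz": -0.11,"wx": 0,"wy": 0,"wz": 0,"hand": 40},{"tx": 0,"ty": 0,"tz": -0.11,"wx": 0,"wy": 0,"wz": 0,"hand": 40}]}}

```text
t: 22.43
tcp_pos: [0.5278, 0.0913, 0.2386]
eef_rot: [2.56, 1.818, 0.005]
force: [-0.1, -0.6, -0.9]
opening: 0.0734
```

```bash
python3 m.py; python3 w.py w12
```

```text
22.6333 [0.5256 0.0912 0.2353] [ 0.18 -0.18 -0.02] [-0.023 -0.048 -0.004] 0.0733 [-2.56  -1.817  0.005] yaw 1.2348 q6 0.298
22.6833 [0.5257387  0.09116634 0.23521521] 0.07335262135889262 [-0.6703656  -1.14308486 -0.56971688] [-0.038  0.39   1.644  0.     1.111  0.298]
[([333.0, 201.9], 0.61, [0.5318, 0.0965, 0.168])] [329.45070036 212.67368023]
```

View pics/w12.png

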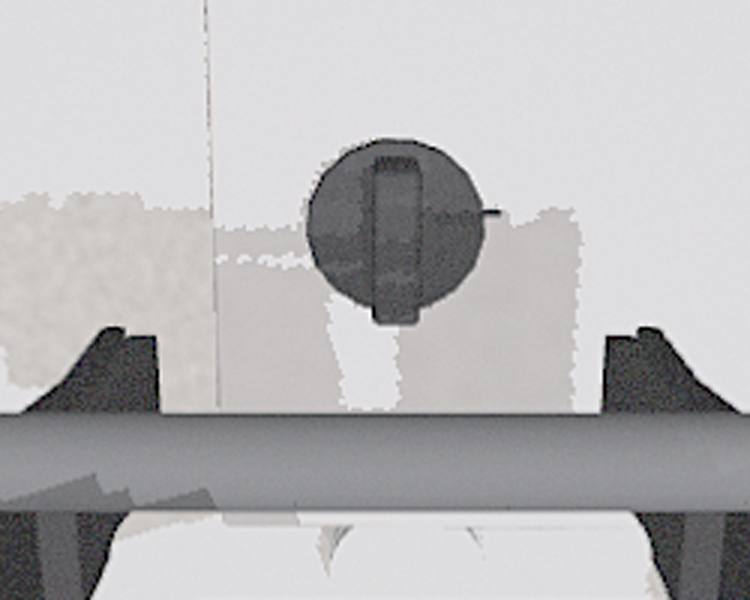

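>>> {"method": "step_arm", "body": {"increments": [{"tx": -0.01,"ty": -0.025,"tz": -0.015,"wx": 0,"wy": 0,"wz": 0,"hand": 40},{"tx": -0.02,"ty": -0.05,"tz": -0.03,"wx": 0,"wy": 0,"wz": 0,"hand": 40},{"tx": -0.03,"ty": -0.08,"tz": -0.045,"wx": 0,"wy": 0,"wz": 0,"hand": 40},{"tx": -0.04,"ty": -0.113,"tz": -0.05,"wx": 0,"wy": 0,"wz": 0,"hand": 40},{"tx": -0.04,"ty": -0.113,"tz": -0.05,"wx": 0,"wy": 0,"wz": 0,"hand": 40},{"tx": -0.04,"ty": -0.113,"tz": -0.05,"wx": 0,"wy": 0,"wz": 0,"hand": 40}]}}

```text
t: 23.23
tcp_pos: [0.4054, 0.0908, 0.2867]
eef_rot: [-2.561, -1.819, 0.001]
force: [0.3, 0.3, -0.1]
opening: 0.0733
```

```bash
python3 - <<'E'
from h import *
q=np.load("q.npy"); q[3]=0
ims=[]
for n in ["scene","top"]:
    p=bot.snapshot(n); f=np.clip(p["frame"]*1.8,0,255).astype(np.uint8)
    for l in ["flask","dishes","canister"]:
        r=bot.tip_of(l,p); print(n,l,[(np.round(x["uv"],1).tolist(),round(x["confidence"],2)) for x in r[:2]])
    for s_ in (0,.217):
        for y in (.1,-.1): cv2.circle(f,tuple(int(round(a)) for a in proj(p,lidpt(q,s_,y,0))),2,(255,0,0),1)
    for d,c in ((.038,(255,255,0)),(.019,(0,255,0))):
        for a in np.arange(0,6.28,.3): u=proj(p,lidpt(q,.165+.024*np.cos(a),.0015+.024*np.sin(a),d)); f[int(round(u[1])),int(round(u[0]))]=c
    ims.append(cv2.resize(f[80:310,210:440],None,fx=1.7*1,fy=1.7))
cv2.imwrite("pics/fin.png",np.hstack(ims)[:,:,::-1])
s=bot.sense(); print(s["t"],s["tcp_pos"],s["force"])
E
```

```text
scene flask [([400.3, 235.0], 0.68)]
scene dishes [([270.6, 162.6], 0.84)]
scene canister [([244.7, 210.0], 0.95)]
top flask [([242.2, 199.3], 0.7)]
top dishes [([367.7, 291.4], 0.97)]
top canister [([396.1, 236.1], 0.81)]
23.6333 [0.40768142 0.09048959 0.28642981] [0.45730566 1.1570304  0.63851734]
```

View pics/fin.png

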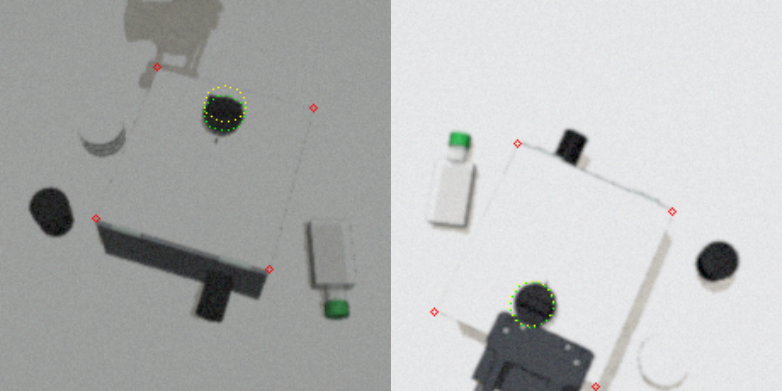

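Lid corners sit on the shut model. In the scene view the stud's skirt falls on the pressed-in (green) ring, not the released (yellow) one. Flask, dishes and canister are within about 4 px of their first readings.

```bash
python3 -c "
from workcell import bot
print(bot.finish_job())"
```

```text
the job is handed in; nothing more can be done
None
```

I swung the lid shut, pressed and turned the stud until it locked, let it go, and handed the job in at about 23.6 s of the 72 s.

- **Lid:** I pressed near the front edge until the fingertips stopped at 108 mm with about 10 N. The lid's corners match the shut position in the last pictures.
- **Stud:** Gripped by the wing, it met its buffer about 21 mm in. I turned it about 1.54 rad clockwise; it had started about 0.03 rad round. The averaged push during the turn read 12.7–14 N, with single readings up to 14.5 N. I eased off about 1 mm before opening the jaws.
- **Last checks:** After release the stud stays in by about 17 mm, with the wing parallel to the front edge. The flask, dishes and canister were found within a few pixels of where they started, and the arm was clear with no force on it.

**Checks that disagreed:**
- The push sensor seemed to read about 1 N low against the stated spring. One average during the turn, 12.7 N, was just under the 13–17 N band, but the stud turned freely.
- Side force on the stud reached about 5 N, from a grip roughly half a millimetre off its axis.
- The cameras put the stud's position up to about 3 mm apart, so I used the wrist camera's reading.

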